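# Grade the valve balls with the bar sieve

### The job

The hand sieve on the black mat holds the pump's valve balls: four small steel ones and three big orange ones. Lift it by its handle over the grey bin and tilt its closed end down so that all the small balls roll on to the bars and drop through into that bin while the big ones stay in the sieve; then tip the big ones out over its open spout end into the green bin. Set the empty sieve back upright and straight on its mat, and leave everything else where it stands.

Things in the scene. Friction and masses are not known exactly. Their poses are not given: they have to be found in the camera images.
- sieve: Hand bar sieve of bright sheet metal with a black bridge handle, loose, about 0.32 kg, outside 151 (x from -80 to +71) x 83 (y) mm, side walls 48 mm high, handle top at 94 mm. Origin: at the middle of its underside (the lower edges of the side walls, on which it stands), under the handle. Its own x points to the closed end with the bars; the open spout end is at -x; z up.
- sieve_grip (a point): Centre of the black handle grip, at x 0, y 0, z 82 mm in the sieve's frame, axes as the sieve's. A flat-sided bar across the sieve: 14 mm thick along the sieve's x (fingers close along x), 24 mm high, 74 mm clear along y between its two straps. Balls below it reach up to z = 47 mm.
- sieve_pocket (a point): Lowest line of the solid pocket near the spout, at x -50, z 16 mm in the sieve's frame, 74 mm wide; all balls lie here at the start. From here the floor rises 6 degrees towards the bars (to z 20 mm at x -16 mm). Tilt the closed end down: the big balls roll out on to the bars first, and above about 17 degrees the small ones follow.
- sieve_bars (a point): Middle of the bar grid, at x +33, z 20 mm (bar tops) in the sieve's frame: four 4 mm bars along x from x -2 to +68 mm at y -33, -11, +11, +33 mm, clear gaps 18 mm, open below; a closed end wall 48 mm high at x +68 mm. Small balls drop between the bars; big ones stay on them against the end wall. A 20 degree bevel leads from the bars back up to the pocket.
- sieve_spout (a point): Middle of the spout edge, at x -80, y 0, z 30 mm in the sieve's frame; no wall there. A solid lip rises 25 degrees from the pocket to it and keeps the balls in when the sieve is level. With the spout end tilted down by more than about 32 degrees the big balls roll back off the bars, through the pocket and off this edge, at about 0.5 m/s.
- mat: Flat black rubber mat, 190 (x) x 110 (y) x 3 mm, fixed; the sieve stands on it at the start, their x axes alike. Origin: centre of its underside, on the table top; its upper face is at z = 3 mm. (Not listed: the tall filling machine behind and to the left of the work, its base 90 mm high, with a jug on a shelf 0.31 m above the rear of the table, about x 0.72, y -0.22 m.)
- bin_small: Grey open plastic bin for the small balls, fixed, outside 124 (x) x 114 (y) x 46 mm high with a 4 mm rim round it, walls and floor 3 mm. Origin: centre of its underside, on the table top.
- bin_big: Green open plastic bin for the big balls, fixed, otherwise the same as the grey one: 124 (x) x 114 (y) x 46 mm. Origin: centre of its underside.
- ball_big_0: Big valve ball, orange plastic, 26 mm diameter, too big for the gaps between the bars. Lies in the sieve's pocket at the start. Origin at its centre. Rolls easily (14 g).
- ball_big_1: Big valve ball, orange plastic, 26 mm diameter, too big for the gaps between the bars. Lies in the sieve's pocket at the start. Origin at its centre. Rolls easily (14 g).
- ball_big_2: Big valve ball, orange plastic, 26 mm diameter, too big for the gaps between the bars. Lies in the sieve's pocket at the start. Origin at its centre. Rolls easily (14 g).
- ball_small_0: Small valve ball, steel, 14 mm diameter, falls through the 18 mm gaps. Lies in the sieve's pocket at the start. Origin at its centre. Rolls easily (12 g).
- ball_small_1: Small valve ball, steel, 14 mm diameter, falls through the 18 mm gaps. Lies in the sieve's pocket at the start. Origin at its centre. Rolls easily (12 g).
- ball_small_2: Small valve ball, steel, 14 mm diameter, falls through the 18 mm gaps. Lies in the sieve's pocket at the start. Origin at its centre. Rolls easily (12 g).
- ball_small_3: Small valve ball, steel, 14 mm diameter, falls through the 18 mm gaps. Lies in the sieve's pocket at the start. Origin at its centre. Rolls easily (12 g).
- bottle: Bystander: tall white bottle with red cap, upright, 66 mm diameter, 158 mm high. Loose; origin: centre of its underside.
- cup: Bystander: sample cup with red lid, 60 mm diameter, 54 mm high. Loose; origin: centre of its underside.
- nozzle: Bystander: metal spare nozzle lying along its y, 19x70x16 mm. Loose; origin: centre of its underside.
- elbow: Bystander: small brass-coloured elbow fitting, 32x34x18 mm. Loose; origin: centre of its underside.
- pouch: Bystander: filled flat white pouch with blue panel, 142x89x17 mm, long side along x. Loose; origin: centre of its underside.

How it is judged:
On the way, in this order (a step that is already met when the one before it is completed fails the run):
1. with the sieve lifted, all four small balls lie in the grey bin and all three big balls are still in the sieve (x of ball_small_0 in the frame of bin_small between -0.06 and 0.06 m and y of ball_small_0 in the frame of bin_small between -0.055 and 0.055 m and z of ball_small_0 in the frame of bin_small between 0 and 0.045 m and x of ball_small_1 in the frame of bin_small between -0.06 and 0.06 m and y of ball_small_1 in the frame of bin_small between -0.055 and 0.055 m and z of ball_small_1 in the frame of bin_small between 0 and 0.045 m and x of ball_small_2 in the frame of bin_small between -0.06 and 0.06 m and y of ball_small_2 in the frame of bin_small between -0.055 and 0.055 m and z of ball_small_2 in the frame of bin_small between 0 and 0.045 m and x of ball_small_3 in the frame of bin_small between -0.06 and 0.06 m and y of ball_small_3 in the frame of bin_small between -0.055 and 0.055 m and z of ball_small_3 in the frame of bin_small between 0 and 0.045 m and x of ball_big_0 in the frame of sieve between -0.078 and 0.07 m and y of ball_big_0 in the frame of sieve between -0.038 and 0.038 m and z of ball_big_0 in the frame of sieve between 0.01 and 0.065 m and x of ball_big_1 in the frame of sieve between -0.078 and 0.07 m and y of ball_big_1 in the frame of sieve between -0.038 and 0.038 m and z of ball_big_1 in the frame of sieve between 0.01 and 0.065 m and x of ball_big_2 in the frame of sieve between -0.078 and 0.07 m and y of ball_big_2 in the frame of sieve between -0.038 and 0.038 m and z of ball_big_2 in the frame of sieve between 0.01 and 0.065 m and z of sieve in the frame of mat above 0.04 m), for 0.2 s.
2. all three big balls lie in the green bin, the small ones still in the grey bin (x of ball_big_0 in the frame of bin_big between -0.06 and 0.06 m and y of ball_big_0 in the frame of bin_big between -0.055 and 0.055 m and z of ball_big_0 in the frame of bin_big between 0 and 0.045 m and x of ball_big_1 in the frame of bin_big between -0.06 and 0.06 m and y of ball_big_1 in the frame of bin_big between -0.055 and 0.055 m and z of ball_big_1 in the frame of bin_big between 0 and 0.045 m and x of ball_big_2 in the frame of bin_big between -0.06 and 0.06 m and y of ball_big_2 in the frame of bin_big between -0.055 and 0.055 m and z of ball_big_2 in the frame of bin_big between 0 and 0.045 m and x of ball_small_0 in the frame of bin_small between -0.06 and 0.06 m and y of ball_small_0 in the frame of bin_small between -0.055 and 0.055 m and z of ball_small_0 in the frame of bin_small between 0 and 0.045 m and x of ball_small_1 in the frame of bin_small between -0.06 and 0.06 m and y of ball_small_1 in the frame of bin_small between -0.055 and 0.055 m and z of ball_small_1 in the frame of bin_small between 0 and 0.045 m and x of ball_small_2 in the frame of bin_small between -0.06 and 0.06 m and y of ball_small_2 in the frame of bin_small between -0.055 and 0.055 m and z of ball_small_2 in the frame of bin_small between 0 and 0.045 m and x of ball_small_3 in the frame of bin_small between -0.06 and 0.06 m and y of ball_small_3 in the frame of bin_small between -0.055 and 0.055 m and z of ball_small_3 in the frame of bin_small between 0 and 0.045 m), for 0.2 s.
At the end, for the whole second after the job is handed in: All four small balls lie in the grey bin and all three big balls in the green bin (centres within the walls and below the rim); the sieve stands upright (within 0.06 rad), at rest, on its mat: its centre within 35 mm of the mat's centre, lengthwise along the mat within 0.35 rad (either way round) (all of step 2 and horizontal distance between sieve and mat below 0.035 m and z of sieve in the frame of mat between 0.001 and 0.008 m and angle between sieve's own z axis and vertical below 0.06 rad and angle between the x axis of sieve and the x axis of mat, either way round below 0.35 rad and linear speed of sieve below 0.02 m/s); the robot touches nothing.
It fails at once if the tall white bottle is shifted by more than 25 mm (distance of bottle from where it was at the start of the episode above 0.025 m).
It fails at once if the sample cup with red lid is shifted by more than 25 mm (distance of cup from where it was at the start of the episode above 0.025 m).
It fails at once if the spare nozzle is shifted by more than 25 mm (distance of nozzle from where it was at the start of the episode above 0.025 m).
It fails at once if the elbow fitting is shifted by more than 25 mm (distance of elbow from where it was at the start of the episode above 0.025 m).
It fails at once if the filled pouch is shifted by more than 25 mm (distance of pouch from where it was at the start of the episode above 0.025 m).
It also fails if it takes over 72 s, if anything falls off the work surface, if the arm or the gripper's body presses on something with over 40 N, if the wrist force passes 120 N, or if a joint passes its speed limit or range.

### The arm

A 6-joint arm with a two-finger parallel gripper is mounted at the origin on a cart in front of the work surface, level with it; the furniture and walls round the work are solid. World frame = base frame: x ahead of the robot, y to its left, z up, the work surface at z = 0. Lengths are in m, angles in rad, forces in N, time in s.
With the tool pointing down it reaches from about 0.325 to 0.775 m from the base axis. Payload 5.5 kg.
Tool frame: the origin (TCP) lies on the centre line of the jaws, within the pads' length; the fingertips stand 14 mm ahead of it and the grasp point (between the pads) lies 5 mm behind it; z points along the fingers, y is the direction in which the jaws open and shut (so a half turn about z gives the same grasp; the last joint's range is limited). The gripper opens to 88 mm and grips with 3 to 60 N. Pads are 20 mm wide; open, the fingers measure 115 mm over their backs; the gripper's body (75 mm by 178 mm) begins 61 mm behind the grasp point.
Start: joints at [-1.277, 0.091, 1.231, -0, 1.82, -0.057], TCP at [0.206, -0.563, 0.237] pointing down, gripper open.
Joint ranges: [-2.87, 2.87], [-0.86, 2.18], [0.17, 2.46], [-1.51, 4.65], [0.06, 2.69], [-2.65, 2.65]. Speed limits (rad/s): [2.57, 2.57, 3.01, 3.14, 3.14, 3.14].

### API

Orientations are given as [roll, pitch, yaw] about the fixed x, y, z axes, in that order (R = Rz(yaw) Ry(pitch) Rx(roll)).
In Python, from bench import r, get_image, camera_model, job gives the robot as it stands. The module is installed in compiled form; this text tells all that it offers.
- The arm moves only by the tool drive_tool, never from a script. Its argument "moves" is a list of rows, each a list of 7 numbers: the shift along the tool's x, y, z in units of 50 mm (1.0 is 50 mm), then the turn, a rotation vector about the tool's x, y, z in units of 5 degrees (1.0 is 5 degrees), then the finger opening in mm, from 0 to 87.8. A call has 1 to 5 rows; each row shifts and turns the pose as measured when the row begins, along the tool's axes as they then stand; what a row does not reach is not made up. A row lasts 1/10 s, in which the tool goes at most 50 mm and 8.59 degrees, less where a joint would pass 70% of its speed; a pose out of reach is approached as far as the arm can. A call with a number of a shift or a turn outside -1 to 1 is refused whole. A call with a gripper value outside its range is refused whole. The fingers move at their own pace and stop on an object; the grip force is fixed at half the most. Time passes only in rows, so rows that do not move let the fingers close. It gives the time, the measured TCP pose, the force and the opening at its end, in the units of the state.
- r.observe(): the state, without advancing time (a new reading comes with each control period).
- get_image(name): name is "scene" or "top" or "wrist"; returns the picture (400x640x3 uint8, red, green, blue); there is no depth.
- camera_model(name): a dict with "fx", "fy", "cx", "cy" (pixels), "T" (4x4, takes a point from camera to world coordinates). Camera axes: x right, y down, z forward; pixel columns grow to the right and rows downward; lengths in m; the calibration is good to about 2 mm. The wrist camera is an equidistant fisheye: a pixel r from the principal point sees the ray r / f radians off the axis. A picture is of the moment at which its call begins: read the wrist's pose just before it. camera_model takes no time and is no camera call; for the wrist camera it gives the pose at the moment of the call.
- job.sign_off(): hands the job in, once; it reports no verdict.
The state is a dict: "clock": time; "joint_pos": joint angles; "qd": joint speeds; "effort": joint torques, N m; "tool_pos": TCP position; "orientation": TCP orientation; "force": force on the tool from outside, world axes, zero at the start; "moment": the same for the moment, N m; "finger_gap": finger opening in m.
Only numpy, scipy, OpenCV 4.12 (cv2) and the standard library are available. Lean on these libraries where they do the work, as an engineer would, in place of code of your own. Each camera call takes 0.05 s, during which the arm holds its last target.

## Working session

There is one attempt and no reset: what is moved stays moved. The work goes in short steps, Python scripts to look and compute and a tool call to move; the robot and the scene stay as the last step left them, time stands still between calls to the robot, and variables do not carry over. Pictures are saved under pics/ and viewed, and the job is handed in when it is done.

Besides the shell and the picture viewer there is one more tool, called by a JSON object that holds its "api" and its "payload". drive_tool: Moves the arm, as the interface text tells. Its arguments: {"type":"object","properties":{"moves":{"type":"array"}},"required":["moves"]}

```bash
mkdir -p pics
python3 - <<'E'
from bench import r,get_image,camera_model,job
import cv2,numpy as np
print(r.observe())
for n in ["scene","top","wrist"]:
    m=camera_model(n); print(n,{k:(np.round(v,4).tolist() if k=='T' else v) for k,v in m.items()})
    cv2.imwrite(f"pics/{n}0.png",get_image(n)[:,:,::-1])
E
```

```text
{'clock': 0.0, 'joint_pos': array([-1.27669897e+00,  9.18680020e-02,  1.23184628e+00,  2.64834499e-05,
        1.81975849e+00, -5.66913128e-02]), 'qd': array([ 0.00162131, -0.00030336,  0.00055733,  0.00122197,  0.00087784,
        0.00142227]), 'effort': array([-4.16320072e-04, -4.46452868e+01, -4.06442928e+01,  6.98979339e-02,
        2.94518075e-02, -1.47957016e-04]), 'tool_pos': array([ 0.20612311, -0.56322147,  0.23552372]), 'orientation': array([-3.13971701e+00, -1.32167117e-04,  3.50795052e-01]), 'force': array([-1.20582058, -0.88171148, -0.19364136]), 'moment': array([0.02227296, 0.04076222, 0.05447359]), 'finger_gap': 0.08819832280027093}
scene {'fx': 503.60284000623807, 'fy': 503.60284000623807, 'cx': 321.71420397451664, 'cy': 195.82526601988212, 'T': [[-0.4384, -0.4431, 0.782, -0.6111], [-0.8986, 0.1997, -0.3906, 0.3183], [0.0168, -0.874, -0.4857, 0.7532], [0.0, 0.0, 0.0, 1.0]]}
top {'fx': 380.809570377897, 'fy': 380.809570377897, 'cx': 313.85047593215165, 'cy': 204.02817544210353, 'T': [[-0.0125, -0.9971, 0.0751, 0.3988], [-0.9998, 0.0137, 0.0151, -0.2158], [-0.0161, -0.0749, -0.9971, 1.035], [0.0, 0.0, 0.0, 1.0]]}
wrist {'fx': 309.70691628693146, 'fy': 309.70691628693146, 'cx': 318.8623476541365, 'cy': 198.6928124170826, 'T': [[0.3437, -0.9011, -0.2645, 0.2767], [-0.9391, -0.3305, -0.0944, -0.5358], [-0.0024, 0.2808, -0.9598, 0.3849], [0.0, 0.0, 0.0, 1.0]]}
```

View pics/top0.png

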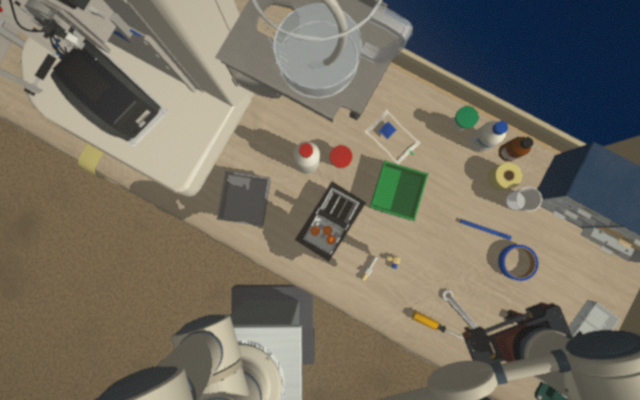

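View pics/scene0.png

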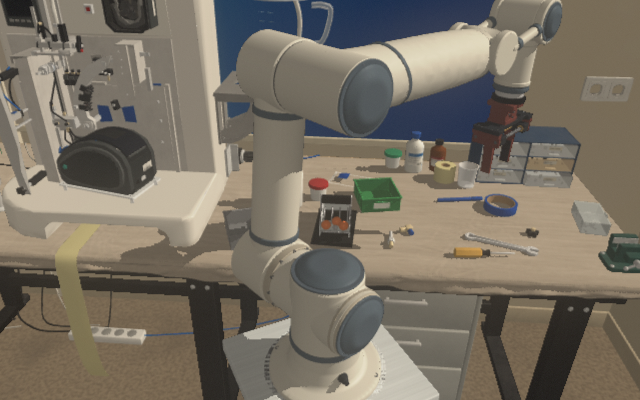

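View pics/wrist0.png

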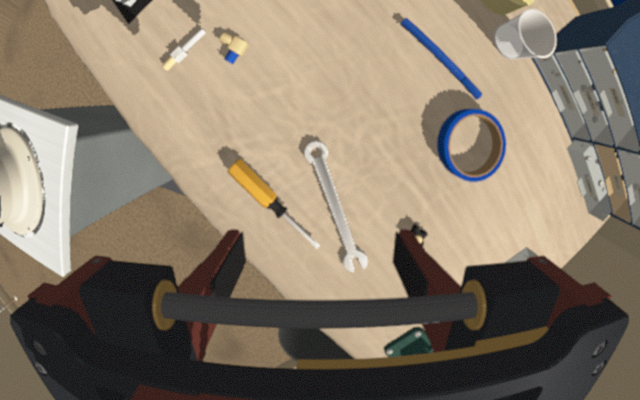

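The top view shows the sieve on its mat near (331,221), the grey bin near (244,197), the green bin near (399,190), the bottle at (308,157) and the cup at (341,156). I'll enlarge that area.

Run:
```python
import cv2
im=cv2.imread("pics/top0.png")
c=im[130:290,200:440]; cv2.imwrite("pics/top0c.png",cv2.resize(c,(768,512),interpolation=cv2.INTER_CUBIC))
```

```text
(no output)
```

View pics/top0c.png

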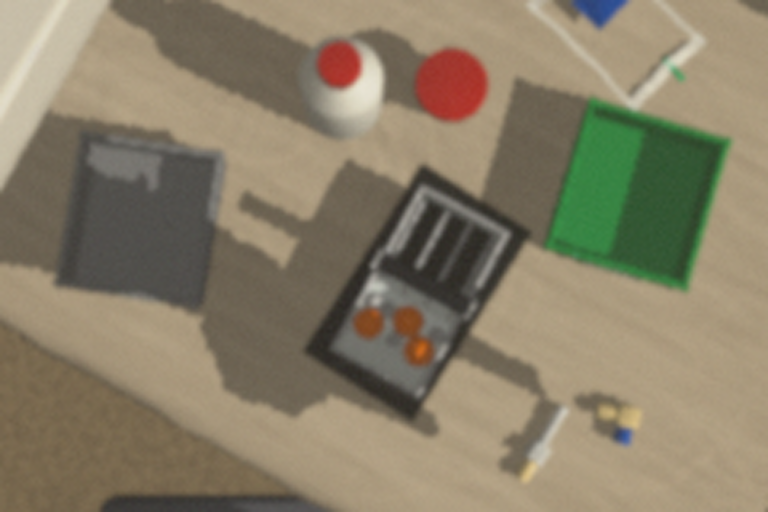

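The crop shows the mat's corners at (424,166), (529,232), (415,417) and (307,351). The bars are at the upper right and the spout at the lower left. Both bins' rims are clear.

```bash
cat > h.py <<'E'
import numpy as np
from bench import r,get_image,camera_model,job
def ray(uv,m,z):
    d=np.array([(uv[0]-m['cx'])/m['fx'],(uv[1]-m['cy'])/m['fy'],1.]); T=np.array(m['T'])
    d=T[:3,:3]@d; o=T[:3,3]; return o+d*(z-o[2])/d[2]
def crop(p): return ((p[0]+.5)/3.2-.5+200,(p[1]+.5)/3.2-.5+130)
E
python3 - <<'E'
from h import *
m=camera_model('top')
def quad(n,ps,z):
    P=np.array([ray(crop(p),m,z)[:2] for p in ps]); c=P.mean(0)
    e1=(P[0]-P[3]+P[1]-P[2])/2; e2=(P[0]-P[1]+P[3]-P[2])/2
    print(n,P.round(3).tolist(),'c',c.round(4),'len',np.linalg.norm(e1),np.linalg.norm(e2),'ang',np.degrees(np.arctan2(e1[1],e1[0])),np.degrees(np.arctan2(e2[1],e2[0])))
quad('mat',[(424,166),(529,232),(415,417),(307,351)],.003)
quad('grey',[(82,133),(222,152),(203,307),(57,285)],.046)
quad('green',[(592,98),(729,142),(687,290),(548,244)],.046)
for n,p,z in [('bottle',(340,65),.158),('cup',(452,85),.054),('noz',(543,445),.01),('elb',(622,420),.01),('balls',(407,322),.03),('hand',(420,285),.094),('hL',(378,265),.094),('hR',(470,305),.094),('endwallL',(425,185),.051),('endwallR',(515,238),.051),('spL',(330,350),.05),('spR',(415,400),.05)]:
    print(n,ray(crop(p),m,z).round(3))
E
```

```text
mat [[0.537, -0.251], [0.48, -0.339], [0.325, -0.24], [0.382, -0.15]] c [ 0.431  -0.2448] len 0.18464599173800278 0.10580208942476385 ang -32.83746228531561 57.41484474723362
grey [[0.563, 0.031], [0.546, -0.084], [0.419, -0.068], [0.438, 0.051]] c [ 0.4915 -0.0175] len 0.1269897819422471 0.11869224818470187 ang -8.095730314733782 81.05497760816831
green [[0.586, -0.388], [0.548, -0.498], [0.428, -0.46], [0.466, -0.349]] c [ 0.5068 -0.4237] len 0.12567676726430896 0.11721011776951333 ang -17.777539720676 70.88147519371527
bottle [ 0.592 -0.185  0.158]
cup [ 0.597 -0.273  0.054]
noz [ 0.301 -0.346  0.01 ]
elb [ 0.321 -0.412  0.01 ]
balls [ 0.405 -0.234  0.03 ]
hand [ 0.433 -0.243  0.094]
hL [ 0.449 -0.211  0.094]
hR [ 0.417 -0.281  0.094]
endwallL [ 0.515 -0.25   0.051]
endwallR [ 0.471 -0.322  0.051]
spL [ 0.383 -0.171  0.05 ]
spR [ 0.342 -0.239  0.05 ]
```

```bash
python3 - <<'E'
from h import *
m=camera_model('top')
for n,p,z in [('jar',(467,117),.06),('wbottle cap',(499,128),.12),('brown',(516,148),.1),('tape',(508,177),.04),('shelf front corner',(352,118),.31),('shelf right',(408,35),.35),('shelf left',(219,55),.31),('base corner',(190,193),.09),('base R',(246,100),.09),('base col',(240,95),.3),('pouch c',(393,137),.017),('pouch near',(402,160),.017),('mug',(517,197),.08)]:
    print(n,ray(p,m,z).round(3))
E
python3 - <<'E'
import cv2
im=cv2.imread("pics/top0.png")
cv2.imwrite("pics/top0d.png",cv2.resize(im[0:200,150:450],(780,520),interpolation=cv2.INTER_CUBIC))
im=cv2.imread("pics/scene0.png")
cv2.imwrite("pics/scene0d.png",cv2.resize(im[100:280,200:500],(800,480),interpolation=cv2.INTER_CUBIC))
E
```

```text
jar [ 0.693 -0.601  0.06 ]
wbottle cap [ 0.647 -0.654  0.12 ]
brown [ 0.601 -0.702  0.1  ]
tape [ 0.538 -0.709  0.04 ]
shelf front corner [ 0.62  -0.281  0.31 ]
shelf right [ 0.763 -0.384  0.35 ]
shelf left [ 0.751 -0.021  0.31 ]
base corner [0.502 0.109 0.09 ]
base R [ 0.738 -0.032  0.09 ]
base col [ 0.673 -0.061  0.3  ]
pouch c [ 0.655 -0.417  0.017]
pouch near [ 0.591 -0.439  0.017]
mug [ 0.481 -0.709  0.08 ]
```

View pics/scene0d.png

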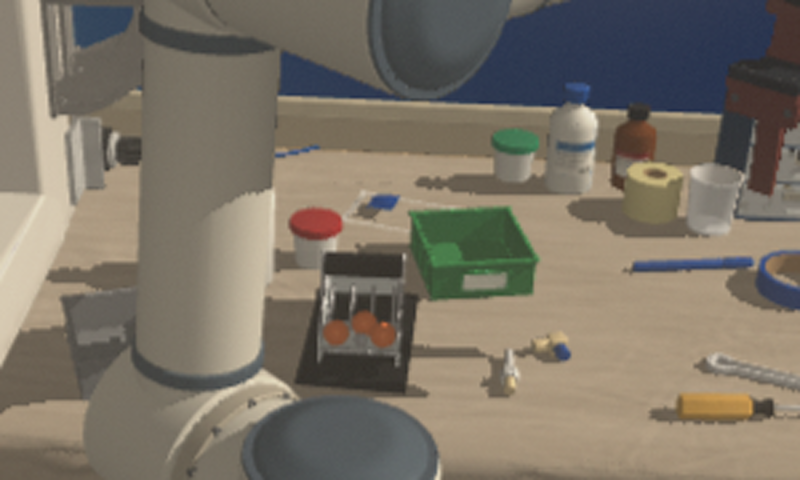

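View pics/top0d.png

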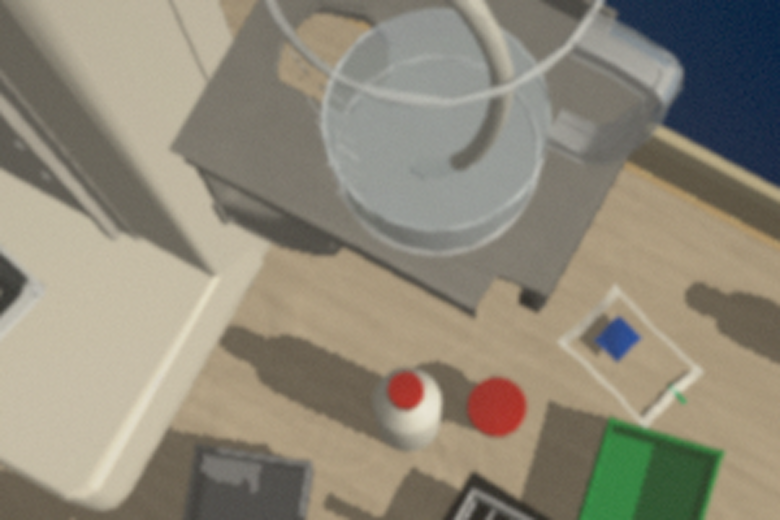

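```bash
cat >> h.py <<'E'
from scipy.spatial.transform import Rotation as Ro
def tcpR(o): return Ro.from_euler('xyz',o)
def plan(pos,rot,N,gap,dp=.05):
    """print N rows from the current pose to pos/rot"""
    s=r.observe(); p=np.array(s['tool_pos']); R=tcpR(s['orientation'])
    p0,R0=p.copy(),R; dv=(R0.inv()*rot).as_rotvec()
    rows=[]
    for i in range(1,N+1):
        pt=p0+(pos-p0)*i/N; Rt=R0*Ro.from_rotvec(dv*i/N)
        t=R.inv().apply(pt-p)/.05; w=(R.inv()*Rt).as_rotvec(degrees=True)/5
        row=np.r_[np.round(t,2),np.round(w,2)]
        p=p+R.apply(row[:3]*.05); R=R*Ro.from_rotvec(row[3:]*5,degrees=True)
        rows.append(row.tolist()+[gap])
    print('max',np.abs(np.array(rows)[:,:6]).max(0))
    for i in range(0,N,5): print('['+','.join('['+','.join('%g'%(x+0) for x in q)+']' for q in rows[i:i+5])+']')
def toolrot(yaw,tilt=0):
    """sieve yaw (deg), tilt>0 closed end down about the sieve's y (deg); tool y = sieve x"""
    S=Ro.from_euler('z',yaw,degrees=True)*Ro.from_euler('y',tilt,degrees=True)
    B=Ro.from_matrix(np.array([[0,1,0],[1,0,0],[0,0,-1.]]).T) # cols: tool x=sieve y, tool y=sieve x, z=-z
    return S*B
def tcp_for(origin,yaw,tilt=0,h=.077):
    S=Ro.from_euler('z',yaw,degrees=True)*Ro.from_euler('y',tilt,degrees=True)
    return np.array(origin)+S.apply([0,0,h]), toolrot(yaw,tilt)
def state():
    s=r.observe(); print('t',round(float(s['clock']),2),'tcp',np.round(s['tool_pos'],4),'rpy',np.degrees(s['orientation']).round(2),'q',np.round(s['joint_pos'],2),'F',np.round(s['force'],1),'gap',round(s['finger_gap'],4))
E
python3 - <<'E'
from h import *
plan(np.array([.431,-.244,.2]),toolrot(-32.6),10,87.8)
E
```

```text
max [0.78 0.44 0.08 0.01 0.01 0.75]
[[0.64,-0.44,0.07,0,0,-0.75,87.8],[0.67,-0.41,0.07,0,0,-0.74,87.8],[0.7,-0.35,0.08,0,0,-0.75,87.8],[0.71,-0.32,0.07,-0.01,0,-0.74,87.8],[0.74,-0.26,0.07,0,0,-0.75,87.8]]
[[0.75,-0.22,0.07,0,0,-0.75,87.8],[0.76,-0.17,0.07,0,0,-0.74,87.8],[0.77,-0.11,0.08,0,-0.01,-0.75,87.8],[0.78,-0.07,0.07,0,0,-0.74,87.8],[0.78,-0.02,0.07,-0.01,0,-0.75,87.8]]
```

{"api": "drive_tool", "payload": {"moves": [[0.64, -0.44, 0.07, 0, 0, -0.75, 87.8], [0.67, -0.41, 0.07, 0, 0, -0.74, 87.8], [0.7, -0.35, 0.08, 0, 0, -0.75, 87.8], [0.71, -0.32, 0.07, 0, 0, -0.74, 87.8], [0.74, -0.26, 0.07, 0, 0, -0.75, 87.8]]}}

```text
clock: 0.65
tool_pos: [0.3183, -0.4012, 0.2138]
orientation: [-3.136, -0.001, 0.679]
force: [-0.2, -0.5, -0.6]
finger_gap: 0.0879
```

{"api": "drive_tool", "payload": {"moves": [[0.75, -0.22, 0.07, 0, 0, -0.75, 87.8], [0.76, -0.17, 0.07, 0, 0, -0.74, 87.8], [0.77, -0.11, 0.08, 0, 0, -0.75, 87.8], [0.78, -0.07, 0.07, 0, 0, -0.74, 87.8], [0.5, -0.02, 0.07, 0, 0, -0.75, 87.8]]}}

```text
clock: 1.15
tool_pos: [0.424, -0.2434, 0.1941]
orientation: [-3.135, -0.004, 1.02]
force: [0.6, 0.4, -0.6]
finger_gap: 0.0876
```

Run:
```python
from h import *
import cv2
state()
im=get_image('wrist')[:,:,::-1]; cv2.imwrite('pics/w1.png',im)
state()
plan(np.array([.431,-.244,.2]),toolrot(-32.6),5,87.8)
```

```text
t 1.15 tcp [ 0.424  -0.2434  0.1941] rpy [-179.61   -0.21   58.42] q [-0.59 -0.21  1.59  0.    1.76 -0.04] F [ 0.6  0.4 -0.6] gap 0.0876
t 1.2 tcp [ 0.4252 -0.241   0.1934] rpy [-179.55   -0.35   58.74] q [-0.59 -0.21  1.59  0.01  1.76 -0.04] F [ 1.3  2.8 -0.8] gap 0.0881
max [0.01 0.03 0.03 0.02 0.02 0.06]
[[0,0.03,-0.03,-0.02,-0.01,0.05,87.8],[0,0.02,-0.02,-0.02,-0.02,0.06,87.8],[0.01,0.03,-0.03,-0.01,-0.01,0.05,87.8],[0,0.02,-0.03,-0.02,-0.01,0.06,87.8],[0,0.03,-0.02,-0.02,-0.02,0.05,87.8]]
```

View pics/w1.png

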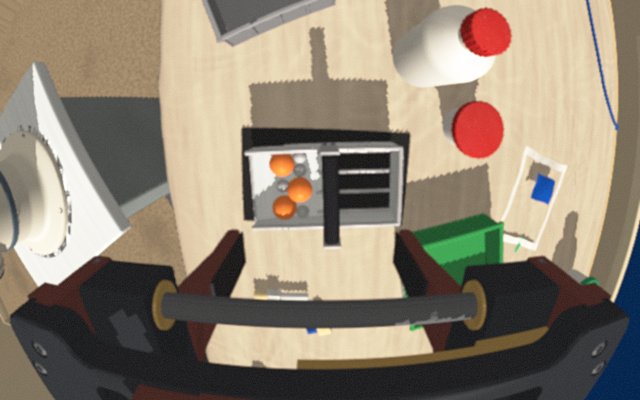

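Run:
```python
import cv2
im=cv2.imread("pics/w1.png")
cv2.imwrite("pics/w1c.png",cv2.resize(im[115:255,230:420],(760,560),interpolation=cv2.INTER_CUBIC))
```

```text
(no output)
```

View pics/w1c.png

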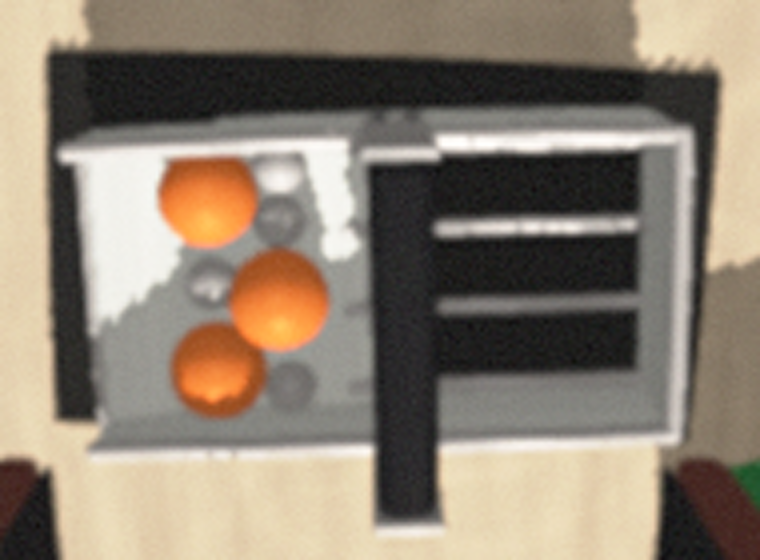

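{"api": "drive_tool", "payload": {"moves": [[0, 0.08, 0, 0, 0, 0.28, 87.8], [0, 0, 0, 0, 0, 0, 87.8], [0, 0, 0, 0, 0, 0, 87.8]]}}

```text
clock: 1.5
tool_pos: [0.4287, -0.2432, 0.1927]
orientation: [-3.132, -0.005, 0.999]
force: [0.2, -0.1, -0.3]
finger_gap: 0.0878
```

Run:
```python
from h import *
import cv2
state()
m=camera_model('wrist'); np.savez('wm.npz',T=m['T'],f=m['fx'],cx=m['cx'],cy=m['cy'])
im=get_image('wrist')[:,:,::-1]; cv2.imwrite('pics/w2.png',im)
state()
cv2.imwrite("pics/w2c.png",cv2.resize(im[115:255,230:420],(760,560),interpolation=cv2.INTER_CUBIC))
```

```text
t 1.5 tcp [ 0.4287 -0.2432  0.1927] rpy [-179.47   -0.28   57.21] q [-0.59 -0.19  1.58  0.    1.76 -0.02] F [ 0.2 -0.1 -0.3] gap 0.0878
t 1.55 tcp [ 0.4286 -0.2433  0.1927] rpy [-179.48   -0.28   57.19] q [-0.59 -0.19  1.58  0.    1.76 -0.02] F [-0.8 -0.5  0.2] gap 0.088
```

View pics/w2c.png

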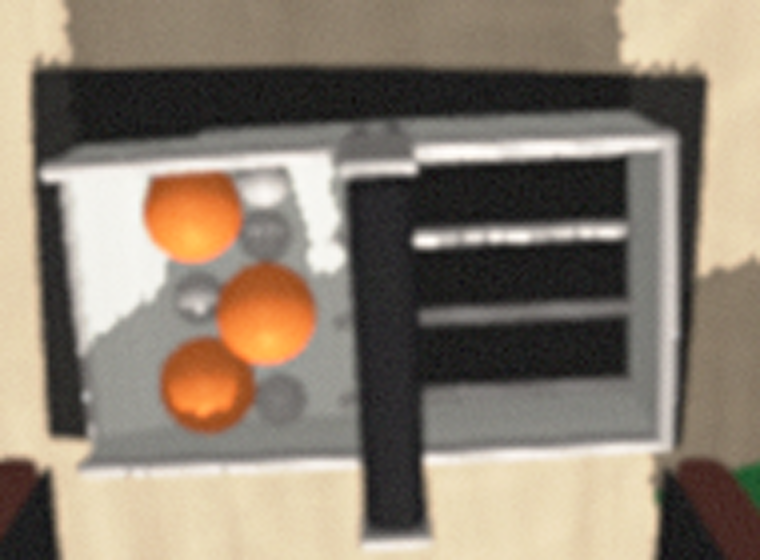

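The wrist view shows three orange and four steel balls in the pocket to the left of the handle. The wall-top corners are at crop pixels (42,172), (677,136), (672,447) and (80,470). The handle's top face has its ends at about (382,168) and (395,538).

Run:
```python
from h import *
w=np.load('wm.npz');T=w['T']
def wr(p,z):
    u=(p[0]+.5)/4-.5+230-w['cx'];v=(p[1]+.5)/4-.5+115-w['cy'];R=np.hypot(u,v);th=R/w['f']
    d=T[:3,:3]@np.array([np.sin(th)*u/R,np.sin(th)*v/R,np.cos(th)]);o=T[:3,3];return (o+d*(z-o[2])/d[2])[:2]
P=np.array([wr(p,.051) for p in [(42,172),(677,136),(672,447),(80,470)]])
ang=lambda a:np.degrees(np.arctan2(a[1],a[0]))
print(P.round(4).tolist(),np.linalg.norm(P[1]-P[0]),np.linalg.norm(P[2]-P[3]),np.linalg.norm(P[1]-P[2]),ang(P[1]-P[0]),ang(P[2]-P[3]),ang(P[1]-P[2])-90, 'cen',P.mean(0))
a=ang(P[1]-P[0]+P[2]-P[3]); d=np.array([np.cos(np.radians(a)),np.sin(np.radians(a))])
print('yaw',a,'origin',P.mean(0)+.0045*d)
H=np.array([wr(p,.097) for p in [(382,168),(395,538)]]);print(H,H.mean(0),np.linalg.norm(H[0]-H[1]),ang(H[0]-H[1])-90)
M=np.array([wr(p,.003) for p in [(33,68),(705,75),(50,437)]]);print(M,ang(M[1]-M[0]),(M[1]+M[2])/2,np.linalg.norm(M[1]-M[0]))
```

```text
[[0.3797, -0.1712], [0.5136, -0.2467], [0.4738, -0.3158], [0.3418, -0.239]] 0.15369345981148821 0.15272578659772734 0.07976617401269061 -29.41577218898393 -30.220290804923913 -29.922850376039975 cen [ 0.42719704 -0.24316688]
yaw -29.816761139567696 origin [ 0.43110133 -0.2454044 ]
[[ 0.45227794 -0.20980751]
 [ 0.4113508  -0.27945205]] [ 0.43181437 -0.24462978] 0.08077989930902307 -30.440945590981357
[[ 0.37976347 -0.14433736]
 [ 0.53657684 -0.24723145]
 [ 0.31929599 -0.23544675]] -33.27113752207344 [ 0.42793641 -0.2413391 ] 0.18755700172806986
```

Run:
```python
from h import *
plan(np.array([.4315,-.245,.080]),toolrot(-30),10,87.8)
```

```text
max [0.   0.01 0.23 0.01 0.01 0.06]
[[0,0.01,0.23,-0.01,-0.01,-0.06,87.8],[0,0.01,0.22,-0.01,0,-0.05,87.8],[0,0.01,0.23,-0.01,-0.01,-0.06,87.8],[0,0,0.22,-0.01,0,-0.05,87.8],[0,0.01,0.23,-0.01,-0.01,-0.06,87.8]]
[[0,0.01,0.22,-0.01,-0.01,-0.06,87.8],[0,0.01,0.23,-0.01,0,-0.05,87.8],[0,0,0.22,-0.01,-0.01,-0.06,87.8],[0,0.01,0.23,-0.01,0,-0.06,87.8],[0,0.01,0.22,-0.01,-0.01,-0.05,87.8]]
```

{"api": "drive_tool", "payload": {"moves": [[0, 0.06, 0.2, -0.1, -0.06, -0.5, 87.8], [0, 0, 0.4, 0, 0, 0, 87.8], [0, 0, 0.4, 0, 0, 0, 87.8], [0, 0, 0.4, 0, 0, 0, 87.8], [0, 0, 0, 0, 0, 0, 87.8]]}}

```text
clock: 2.05
tool_pos: [0.4292, -0.2505, 0.1223]
orientation: [3.138, 0.002, 1.033]
force: [-0.4, 0.5, -0.0]
finger_gap: 0.0878
```

Run:
```python
from h import *
state()
plan(np.array([.4315,-.245,.080]),toolrot(-30),4,87.8)
```

```text
t 2.05 tcp [ 0.4292 -0.2505  0.1223] rpy [1.7981e+02 9.0000e-02 5.9170e+01] q [-0.6  -0.18  1.7  -0.    1.62 -0.06] F [-0.4  0.5 -0. ] gap 0.0878
max [0.03 0.01 0.21 0.01 0.01 0.05]
[[0.03,0,0.21,0.01,0,-0.04,87.8],[0.03,-0.01,0.21,0.01,0.01,-0.04,87.8],[0.03,0,0.21,0.01,0,-0.04,87.8],[0.03,-0.01,0.21,0.01,0.01,-0.05,87.8]]
```

{"api": "drive_tool", "payload": {"moves": [[0.1, -0.01, 0.2, 0.04, 0.02, -0.17, 87.8], [0.02, 0, 0.25, 0, 0, 0, 87.8], [0, 0, 0.25, 0, 0, 0, 87.8], [0, 0, 0.15, 0, 0, 0, 87.8], [0, 0, 0, 0, 0, 0, 87.8]]}}

```text
clock: 2.55
tool_pos: [0.4323, -0.2466, 0.079]
orientation: [3.139, 0.0, 1.046]
force: [0.8, -0.5, -1.1]
finger_gap: 0.088
```

Run:
```python
from h import *
import cv2
state()
cv2.imwrite('pics/w3.png',get_image('wrist')[:,:,::-1])
plan(np.array([.4315,-.245,.080]),toolrot(-30),2,87.8)
```

```text
t 2.55 tcp [ 0.4323 -0.2466  0.079 ] rpy [1.7984e+02 1.0000e-02 5.9930e+01] q [-0.59 -0.16  1.76 -0.    1.54 -0.06] F [ 0.8 -0.5 -1.1] gap 0.088
max [0.01 0.02 0.01 0.02 0.   0.01]
[[0.01,-0.02,0,0.02,0,-0.01,87.8],[0.01,-0.01,-0.01,0.02,0,0,87.8]]
```

View pics/w3.png

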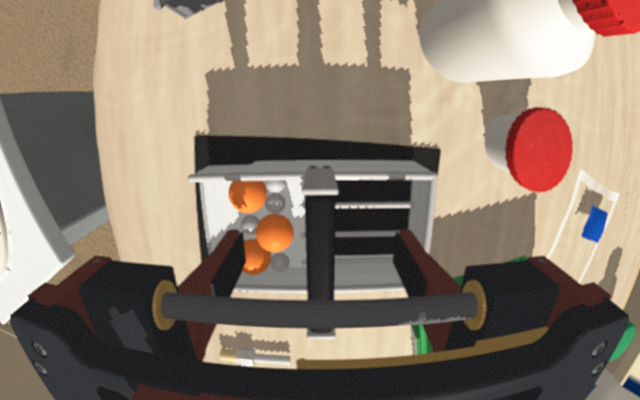

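The handle sits midway between the pads, at column 320, so I'll close the gripper.

{"api": "drive_tool", "payload": {"moves": [[0, 0, 0, 0, 0, 0, 30], [0, 0, 0, 0, 0, 0, 20], [0, 0, 0, 0, 0, 0, 15], [0, 0, 0, 0, 0, 0, 10], [0, 0, 0, 0, 0, 0, 5]]}}

```text
clock: 3.1
tool_pos: [0.4335, -0.2473, 0.0818]
orientation: [3.135, 0.0, 1.046]
force: [-0.1, -0.3, -0.8]
finger_gap: 0.0509
```

{"api": "drive_tool", "payload": {"moves": [[0, 0, 0, 0, 0, 0, 0], [0, 0, 0, 0, 0, 0, 0], [0, 0, 0, 0, 0, 0, 0], [0, 0, 0, 0, 0, 0, 0]]}}

```text
clock: 3.5
tool_pos: [0.4336, -0.2474, 0.0821]
orientation: [3.134, 0.001, 1.046]
force: [0.1, 0.9, 0.2]
finger_gap: 0.0196
```

{"api": "drive_tool", "payload": {"moves": [[0, 0, 0.03, 0, 0, 0, 0], [0, 0, 0, 0, 0, 0, 0], [0, 0, 0, 0, 0, 0, 0], [0, 0, 0, 0, 0, 0, 0]]}}

```text
clock: 3.9
tool_pos: [0.4334, -0.2473, 0.0815]
orientation: [3.134, 0.001, 1.047]
force: [1.3, 0.2, 2.1]
finger_gap: 0.014
```

{"api": "drive_tool", "payload": {"moves": [[0, 0, -0.1, 0, 0, 0, 0], [0, 0, -0.15, 0, 0, 0, 0], [0, 0, -0.15, 0, 0, 0, 0], [0, 0, -0.15, 0, 0, 0, 0], [0, 0, -0.1, 0, 0, 0, 0]]}}

```text
clock: 4.4
tool_pos: [0.4319, -0.2463, 0.1131]
orientation: [3.14, 0.0, 1.046]
force: [-0.1, 0.3, -4.0]
finger_gap: 0.0139
```

Run:
```python
from h import *
import cv2
state()
cv2.imwrite('pics/w4.png',get_image('wrist')[:,:,::-1])
```

```text
t 4.4 tcp [ 0.4319 -0.2463  0.1131] rpy [1.7992e+02 1.0000e-02 5.9950e+01] q [-0.59 -0.18  1.71 -0.    1.61 -0.06] F [-0.1  0.3 -4. ] gap 0.0139
```

View pics/w4.png

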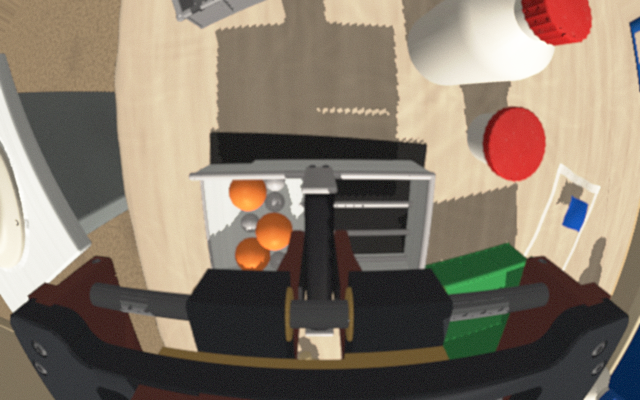

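Run:
```python
from h import *
p,R=tcp_for([.4555,-.0055,.10],-18,0,.0785)
plan(p,R,15,0)
```

```text
max [0.32 0.13 0.09 0.01 0.01 0.17]
[[0.29,-0.13,-0.09,0,0,-0.16,0],[0.3,-0.13,-0.08,0,0,-0.16,0],[0.3,-0.13,-0.09,0.01,0,-0.16,0],[0.3,-0.12,-0.09,0,0,-0.16,0],[0.3,-0.12,-0.08,0,0,-0.16,0]]
[[0.3,-0.11,-0.09,0,0,-0.16,0],[0.3,-0.11,-0.08,0,0,-0.16,0],[0.31,-0.1,-0.09,0.01,0,-0.17,0],[0.3,-0.1,-0.09,0,0,-0.16,0],[0.31,-0.1,-0.08,0,0,-0.16,0]]
[[0.31,-0.09,-0.09,0,0,-0.16,0],[0.31,-0.09,-0.08,0,0.01,-0.16,0],[0.31,-0.08,-0.09,0.01,0,-0.16,0],[0.32,-0.08,-0.09,0,0,-0.16,0],[0.31,-0.07,-0.08,0,0,-0.16,0]]
```

{"api": "drive_tool", "payload": {"moves": [[0.15, -0.07, -0.2, 0, 0, -0.16, 0], [0.3, -0.13, -0.2, 0, 0, -0.16, 0], [0.3, -0.13, -0.2, 0, 0, -0.16, 0], [0.3, -0.12, -0.2, 0, 0, -0.16, 0], [0.3, -0.12, -0.2, 0, 0, -0.16, 0]]}}

```text
clock: 4.95
tool_pos: [0.4384, -0.1682, 0.1672]
orientation: [3.141, -0.001, 1.119]
force: [0.2, 0.5, -3.5]
finger_gap: 0.0136
```

{"api": "drive_tool", "payload": {"moves": [[0.3, -0.11, -0.15, 0, 0, -0.16, 0], [0.3, -0.11, -0.1, 0, 0, -0.16, 0], [0.31, -0.1, 0, 0, 0, -0.17, 0], [0.3, -0.1, 0, 0, 0, -0.16, 0], [0.31, -0.1, 0, 0, 0, -0.16, 0]]}}

```text
clock: 5.45
tool_pos: [0.446, -0.0786, 0.1874]
orientation: [3.133, -0.004, 1.201]
force: [1.1, 0.6, -4.3]
finger_gap: 0.0138
```

Run:
```python
from h import *
import cv2
state()
p,R=tcp_for([.4555,-.0055,.10],-18,0,.0785)
plan(p,R,5,0)
```

```text
t 5.45 tcp [ 0.446  -0.0786  0.1874] rpy [179.53  -0.21  68.81] q [-0.25 -0.32  1.7   0.    1.76  0.12] F [ 1.1  0.6 -4.3] gap 0.0138
max [0.29 0.07 0.04 0.02 0.01 0.13]
[[0.29,-0.07,0.04,0.02,-0.01,-0.13,0],[0.28,-0.07,0.03,0.02,-0.01,-0.13,0],[0.29,-0.06,0.04,0.02,0,-0.12,0],[0.29,-0.06,0.03,0.02,-0.01,-0.13,0],[0.29,-0.06,0.04,0.02,-0.01,-0.13,0]]
```

{"api": "drive_tool", "payload": {"moves": [[0.29, -0.07, 0.04, 0.02, -0.01, -0.13, 0], [0.28, -0.07, 0.03, 0.02, -0.01, -0.13, 0], [0.25, -0.06, 0.04, 0.02, 0, -0.12, 0], [0.15, -0.05, 0.03, 0.02, -0.01, -0.13, 0], [0.05, -0.03, 0.04, 0.02, 0, -0.1, 0]]}}

```text
clock: 5.95
tool_pos: [0.4493, -0.0164, 0.1829]
orientation: [3.138, -0.004, 1.267]
force: [-0.0, -0.1, -3.6]
finger_gap: 0.0138
```

Run:
```python
from h import *
import cv2
state()
cv2.imwrite('pics/w5.png',get_image('wrist')[:,:,::-1])
im=get_image('top')[:,:,::-1]; cv2.imwrite('pics/t5.png',cv2.resize(im[90:290,150:450],(780,520),interpolation=cv2.INTER_CUBIC))
state()
p,R=tcp_for([.4555,-.0055,.10],-18,0,.0785); print(p,R.as_euler('xyz',degrees=True))
```

```text
t 5.95 tcp [ 0.4493 -0.0164  0.1829] rpy [179.8   -0.23  72.59] q [-0.11 -0.33  1.71  0.    1.75  0.19] F [-0.  -0.1 -3.6] gap 0.0138
t 6.05 tcp [ 0.4492 -0.0172  0.1824] rpy [179.83  -0.2   72.53] q [-0.12 -0.33  1.71  0.    1.75  0.19] F [ 0.9 -0.5 -5. ] gap 0.0139
[ 0.4555 -0.0055  0.1785] [180.   0.  72.]
```

View pics/w5.png

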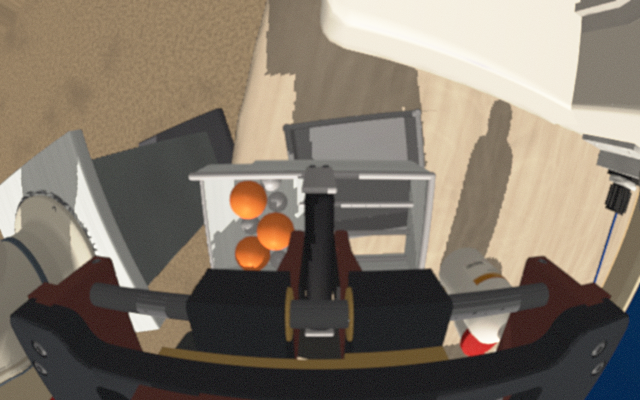

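View pics/t5.png

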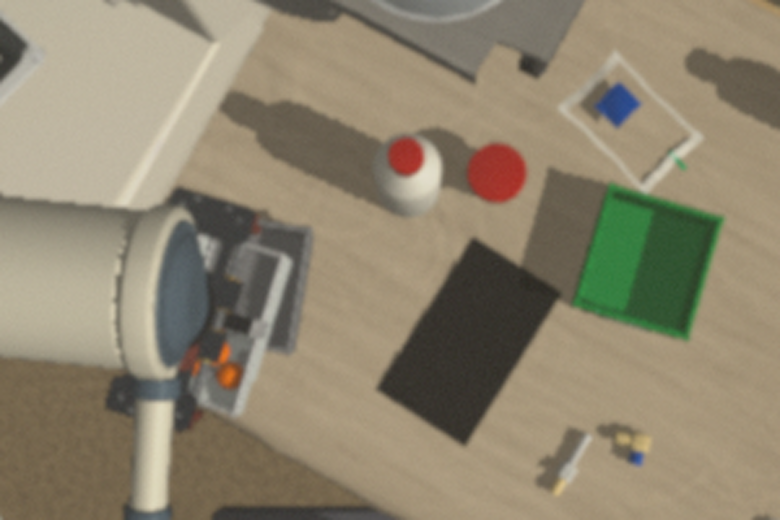

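```bash
cat >> h.py <<'E'
def wray(u,v,z,m=None):
    m=m or camera_model('wrist');T=np.array(m['T'])
    u=u-m['cx'];v=v-m['cy'];R=np.hypot(u,v);th=R/m['fx']
    d=T[:3,:3]@np.array([np.sin(th)*u/R,np.sin(th)*v/R,np.cos(th)]);o=T[:3,3];return (o+d*(z-o[2])/d[2])[:2]
E
python3 - <<'E'
from h import *
print(wray(286,125,.046),wray(421,112,.046))
m=camera_model('top')
M=np.array([ray(((x+.5)/2.6-.5+150,(y+.5)/2.6-.5+90),m,.003)[:2] for x,y in [(473,239),(560,293),(465,444),(378,387)]])
print(M.mean(0),M)
e=M[0]+M[1]-M[2]-M[3];print(np.degrees(np.arctan2(e[1],e[0])))
p,R=tcp_for([.4555,-.0055,.098],-18,0,.0785)
plan(p,R,3,0)
E
```

```text
[0.43820511 0.05459294] [0.5635032  0.03060644]
[ 0.43097677 -0.24359103] [[ 0.53715672 -0.24934337]
 [ 0.47907343 -0.33914505]
 [ 0.32395613 -0.23766122]
 [ 0.38372078 -0.14821448]]
-33.29106502625145
max [0.09 0.02 0.04 0.01 0.02 0.04]
[[0.09,0.02,0.04,0.01,-0.01,0.04,0],[0.08,0.01,0.04,0.01,-0.02,0.03,0],[0.09,0.02,0.04,0.01,-0.01,0.04,0]]
```

Run:
```python
from h import *
p,R=tcp_for([.4555,-.0055,.093],-18,15,.0785)
plan(p,R,8,0)
```

```text
max [0.04 0.07 0.04 0.38 0.01 0.02]
[[0.03,0.06,0.03,0.38,0,0.01,0],[0.03,0.06,0.04,0.38,-0.01,0.02,0],[0.04,0.05,0.03,0.38,0,0.01,0],[0.03,0.06,0.03,0.38,0,0.02,0],[0.03,0.06,0.02,0.38,-0.01,0.01,0]]
[[0.03,0.07,0.03,0.37,0,0.01,0],[0.04,0.06,0.02,0.38,0,0.02,0],[0.03,0.06,0.02,0.38,-0.01,0.01,0]]
```

{"api": "drive_tool", "payload": {"moves": [[0.06, 0.06, 0.03, 0.38, 0, 0.01, 0], [0.05, 0.06, 0.03, 0.38, 0, 0.02, 0], [0.05, 0.05, 0.03, 0.38, 0, 0.01, 0], [0.03, 0.06, 0.03, 0.38, 0, 0.02, 0], [0.03, 0.06, 0.02, 0.38, 0, 0.01, 0]]}}

```text
clock: 6.55
tool_pos: [0.466, -0.013, 0.1762]
orientation: [-2.977, -0.002, 1.256]
force: [0.6, 0.3, -4.2]
finger_gap: 0.0139
```

{"api": "drive_tool", "payload": {"moves": [[0.03, 0.07, 0.03, 0.37, 0, 0.01, 0], [0.03, 0.06, 0.02, 0.38, 0, 0.02, 0], [0.03, 0.06, 0.02, 0.38, 0, 0.01, 0], [0, 0, 0, 0, 0, 0, 0]]}}

```text
clock: 6.95
tool_pos: [0.4771, -0.0144, 0.1702]
orientation: [-2.875, 0.0, 1.248]
force: [-0.1, -1.0, -4.2]
finger_gap: 0.0139
```

Run:
```python
from h import *
import cv2
state()
cv2.imwrite('pics/w6.png',get_image('wrist')[:,:,::-1])
s=r.observe(); S=(tcpR(s['orientation'])*toolrot(0).inv()); 
print('sieve axes',S.as_matrix().round(3).tolist(),'origin',s['tool_pos']-S.apply([0,0,.0785]))
p,R=tcp_for([.4555,-.0055,.093],-18,24,.0785)
plan(p,R,8,0)
```

```text
t 6.95 tcp [ 0.4771 -0.0144  0.1702] rpy [-1.6474e+02  1.0000e-02  7.1520e+01] q [-0.14 -0.01  1.47  0.05  1.94  0.2 ] F [-0.1 -1.  -4.2] gap 0.0139
sieve axes [[0.915, 0.317, 0.249], [-0.306, 0.948, -0.083], [-0.262, -0.0, 0.965]] origin [ 0.45746958 -0.0078616   0.09487849]
max [0.01 0.03 0.01 0.22 0.01 0.02]
[[0,0.02,0.01,0.22,0,-0.01,0],[0.01,0.03,0.01,0.22,-0.01,-0.01,0],[0,0.03,0,0.22,0,-0.01,0],[0.01,0.02,0.01,0.22,-0.01,-0.01,0],[0,0.03,0.01,0.22,0,-0.02,0]]
[[0.01,0.02,0,0.22,0,-0.01,0],[0,0.03,0.01,0.22,-0.01,-0.01,0],[0.01,0.02,0,0.22,0,-0.01,0]]
```

View pics/w6.png

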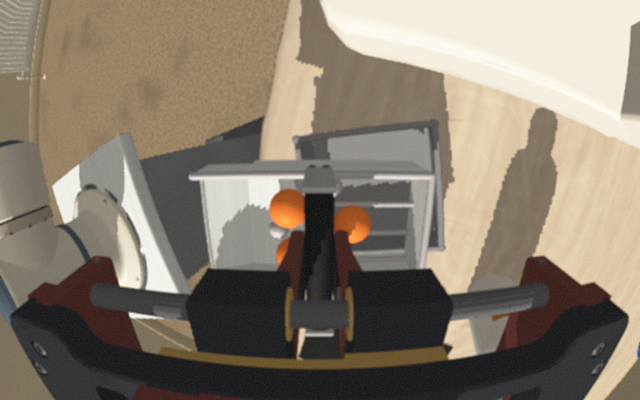

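The balls are rolling: one big ball is already past the handle at (352,224). I'll carry on tilting.

{"api": "drive_tool", "payload": {"moves": [[0, 0.02, 0.01, 0.22, 0, -0.01, 0], [0.01, 0.03, 0.01, 0.22, 0, -0.01, 0], [0, 0.03, 0, 0.22, 0, -0.01, 0], [0.01, 0.02, 0.01, 0.22, 0, -0.01, 0], [0, 0.03, 0.01, 0.22, 0, -0.02, 0]]}}

```text
clock: 7.5
tool_pos: [0.4829, -0.0158, 0.1686]
orientation: [-2.779, -0.002, 1.253]
force: [0.2, 0.4, -3.9]
finger_gap: 0.014
```

{"api": "drive_tool", "payload": {"moves": [[0.01, 0.02, 0, 0.22, 0, -0.01, 0], [0, 0.03, 0.01, 0.22, 0, -0.01, 0], [0.01, 0.02, 0, 0.22, 0, -0.01, 0], [0, 0, 0, 0, 0, 0, 0], [0, 0, 0, 0, 0, 0, 0]]}}

```text
clock: 8.0
tool_pos: [0.487, -0.0159, 0.1655]
orientation: [-2.714, -0.003, 1.256]
force: [-0.2, 0.3, -3.3]
finger_gap: 0.0139
```

Run:
```python
from h import *
import cv2
state()
cv2.imwrite('pics/w7.png',get_image('wrist')[:,:,::-1])
s=r.observe(); S=(tcpR(s['orientation'])*toolrot(0).inv()); 
print('sieve axes',S.as_matrix().round(3).tolist(),'origin',s['tool_pos']-S.apply([0,0,.0785]))
```

```text
t 8.0 tcp [ 0.487  -0.0159  0.1655] rpy [-155.5    -0.17   71.95] q [-0.15  0.15  1.34  0.08  2.07  0.19] F [-0.2  0.3 -3.3] gap 0.0139
sieve axes [[0.866, 0.31, 0.393], [-0.281, 0.951, -0.131], [-0.415, 0.003, 0.91]] origin [ 0.45601418 -0.00565169  0.09404548]
```

View pics/w7.png

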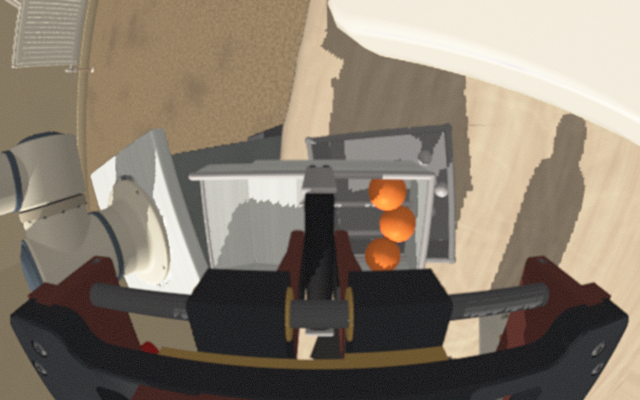

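Three big balls are on the bars at (388,193), (398,224) and (382,254), and steel balls show in the bin at (425,157) and (442,190). The visible part of the pocket is empty. I'll hold briefly, level the sieve and check the bin from elsewhere.

{"api": "drive_tool", "payload": {"moves": [[0, 0, 0, 0.2, 0, 0, 0], [0, 0, 0, 0, 0, 0, 0], [0, 0, 0, -0.2, 0, 0, 0], [0, 0, -0.1, -0.4, 0, 0, 0], [0, 0, -0.1, -0.4, 0, 0, 0]]}}

```text
clock: 8.55
tool_pos: [0.4907, -0.0173, 0.1744]
orientation: [-2.787, -0.003, 1.256]
force: [-1.1, 0.3, -3.2]
finger_gap: 0.0143
```

Run:
```python
from h import *
p,R=tcp_for([.435,-.12,.11],-18,3,.0785)
plan(p,R,10,0)
```

```text
max [0.23 0.04 0.03 0.35 0.01 0.  ]
[[-0.23,-0.04,-0.01,-0.35,0,0,0],[-0.23,-0.04,-0.02,-0.34,-0.01,0,0],[-0.23,-0.04,-0.02,-0.35,0,0,0],[-0.23,-0.04,-0.02,-0.35,0,0,0],[-0.23,-0.04,-0.02,-0.34,-0.01,0,0]]
[[-0.23,-0.04,-0.02,-0.35,0,0,0],[-0.23,-0.04,-0.02,-0.35,0,0,0],[-0.23,-0.04,-0.02,-0.34,0,0,0],[-0.23,-0.04,-0.03,-0.35,-0.01,0,0],[-0.23,-0.03,-0.02,-0.35,0,0,0]]
```

{"api": "drive_tool", "payload": {"moves": [[0, -0.08, -0.02, -0.5, 0, 0, 0], [0, -0.08, -0.02, -0.5, 0, 0, 0], [0, -0.08, -0.02, -0.5, 0, 0, 0], [0, -0.08, -0.02, -0.5, 0, 0, 0], [0, -0.08, -0.02, -0.5, 0, 0, 0]]}}

```text
clock: 9.05
tool_pos: [0.4737, -0.0117, 0.1898]
orientation: [-3.028, -0.004, 1.256]
force: [0.1, 0.7, -3.5]
finger_gap: 0.0139
```

Run:
```python
from h import *
import cv2
state()
cv2.imwrite('pics/w8.png',get_image('wrist')[:,:,::-1])
p,R=tcp_for([.435,-.13,.11],-18,2,.0785)
plan(p,R,8,0)
```

```text
t 9.05 tcp [ 0.4737 -0.0117  0.1898] rpy [-173.51   -0.24   71.96] q [-0.12 -0.16  1.56  0.03  1.85  0.21] F [ 0.1  0.7 -3.5] gap 0.0139
max [0.32 0.01 0.01 0.11 0.01 0.  ]
[[-0.31,0.01,0,-0.11,-0.01,0,0],[-0.31,0.01,0.01,-0.1,0,0,0],[-0.32,0,0,-0.11,-0.01,0,0],[-0.31,0.01,0.01,-0.11,-0.01,0,0],[-0.31,0.01,0.01,-0.11,0,0,0]]
[[-0.31,0.01,0,-0.1,-0.01,0,0],[-0.31,0.01,0.01,-0.11,-0.01,0,0],[-0.31,0,0,-0.11,0,0,0]]
```

View pics/w8.png

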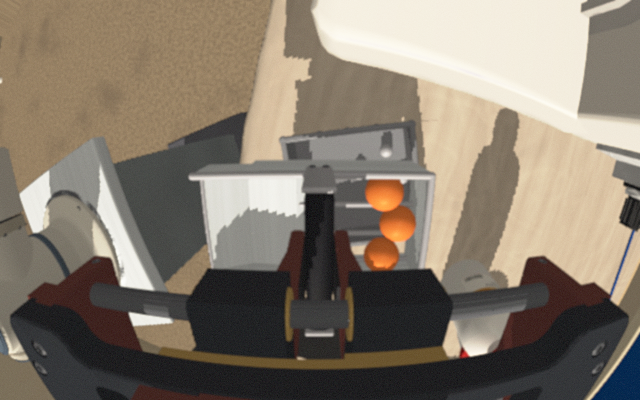

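{"api": "drive_tool", "payload": {"moves": [[-0.31, -0.05, 0, -0.11, 0, 0, 0], [-0.31, -0.05, 0.01, -0.1, 0, 0, 0], [-0.32, -0.05, 0, -0.11, 0, 0, 0], [-0.31, -0.05, 0.01, -0.11, 0, 0, 0], [-0.31, 0, 0.01, -0.11, 0, 0, 0]]}}

```text
clock: 9.6
tool_pos: [0.4378, -0.0823, 0.1947]
orientation: [-3.09, -0.006, 1.262]
force: [0.7, 0.9, -3.0]
finger_gap: 0.0138
```

{"api": "drive_tool", "payload": {"moves": [[-0.31, 0, 0, -0.1, 0, 0, 0], [-0.31, 0, 0.01, -0.11, 0, 0, 0], [-0.31, 0, 0, -0.11, 0, 0, 0], [-0.3, 0, 0, 0, 0, 0, 0], [-0.2, 0, 0, 0, 0, 0, 0]]}}

```text
clock: 10.1
tool_pos: [0.4138, -0.1531, 0.1972]
orientation: [-3.125, -0.006, 1.262]
force: [-0.6, -0.7, -3.2]
finger_gap: 0.0134
```

Run:
```python
from h import *
import cv2
state()
cv2.imwrite('pics/w9.png',get_image('wrist')[:,:,::-1])
im=get_image('top')[:,:,::-1]; cv2.imwrite('pics/t9.png',cv2.resize(im[140:270,190:390],(800,520),interpolation=cv2.INTER_CUBIC))
state()
```

```text
t 10.1 tcp [ 0.4138 -0.1531  0.1972] rpy [-179.04   -0.33   72.32] q [-0.43 -0.33  1.69  0.    1.8  -0.12] F [-0.6 -0.7 -3.2] gap 0.0134
t 10.2 tcp [ 0.4139 -0.1531  0.1971] rpy [-179.02   -0.33   72.26] q [-0.43 -0.33  1.69  0.    1.8  -0.12] F [ 1.1  0.7 -2.4] gap 0.0137
```

View pics/w9.png

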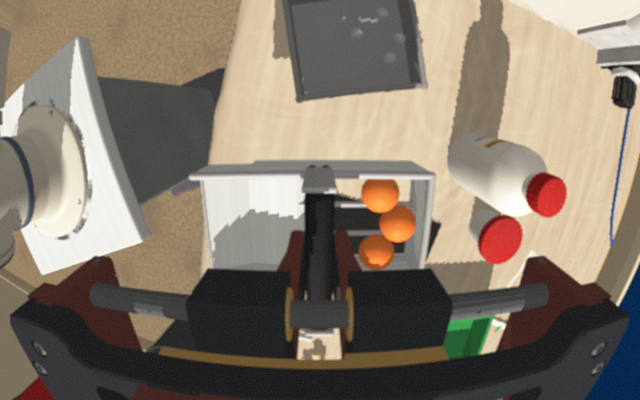

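View pics/t9.png

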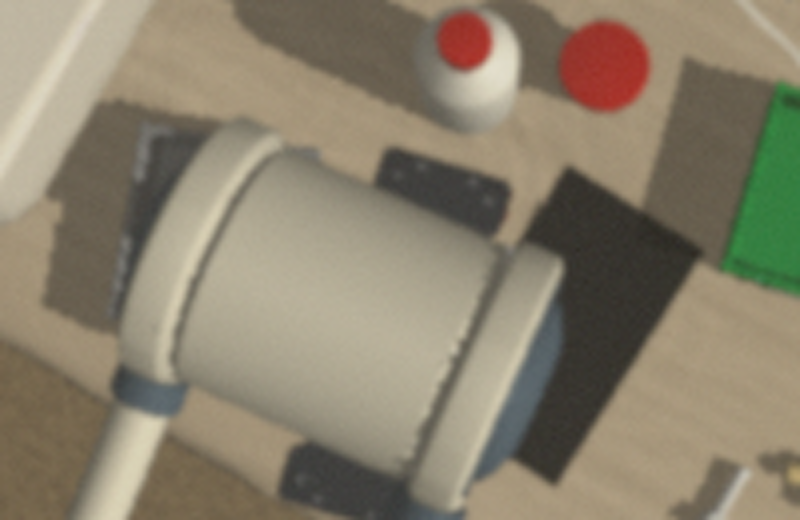

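The wrist view shows all four steel balls in the grey bin, at (357,33), (382,12), (399,38) and (390,57). All three big balls are on the bars. Next is the green bin.

Run:
```python
from h import *
p,R=tcp_for([.43,-.30,.122],-18,0,.0785)
plan(p,R,8,0)
```

```text
max [0.34 0.16 0.02 0.03 0.01 0.01]
[[-0.34,0.15,-0.01,-0.02,-0.01,0.01,0],[-0.33,0.15,-0.02,-0.03,-0.01,0,0],[-0.34,0.15,-0.01,-0.02,0,0.01,0],[-0.34,0.15,-0.01,-0.03,-0.01,0.01,0],[-0.34,0.15,-0.01,-0.02,-0.01,0,0]]
[[-0.33,0.15,-0.01,-0.03,-0.01,0.01,0],[-0.34,0.15,-0.01,-0.02,-0.01,0.01,0],[-0.34,0.16,-0.01,-0.03,0,0,0]]
```

{"api": "drive_tool", "payload": {"moves": [[-0.34, 0.15, -0.01, -0.02, -0.01, 0.01, 0], [-0.33, 0.15, -0.02, -0.03, -0.01, 0, 0], [-0.34, 0.15, -0.01, -0.02, 0, 0.01, 0], [-0.34, 0.15, -0.01, -0.03, -0.01, 0.01, 0], [-0.34, 0.15, -0.01, -0.02, -0.01, 0, 0]]}}

```text
clock: 10.7
tool_pos: [0.4257, -0.2433, 0.2003]
orientation: [-3.137, -0.006, 1.264]
force: [-0.1, 0.1, -3.0]
finger_gap: 0.0135
```

{"api": "drive_tool", "payload": {"moves": [[-0.33, 0.2, -0.01, -0.03, -0.01, 0.01, 0], [-0.34, 0.2, -0.01, -0.02, -0.01, 0.01, 0], [-0.34, 0.2, -0.01, -0.03, 0, 0, 0]]}}

```text
clock: 11.0
tool_pos: [0.4406, -0.3006, 0.2017]
orientation: [3.139, -0.005, 1.264]
force: [0.3, 0.3, -2.9]
finger_gap: 0.0141
```

Run:
```python
from h import *
state()
p,R=tcp_for([.585,-.449,.125],-18,-12,.0785)
plan(p,R,10,0)
```

```text
t 11.0 tcp [ 0.4406 -0.3006  0.2017] rpy [179.84  -0.31  72.44] q [-0.67 -0.09  1.48  0.01  1.76 -0.36] F [ 0.3  0.3 -2.9] gap 0.0141
max [0.2  0.34 0.06 0.24 0.01 0.01]
[[-0.2,0.33,0,-0.24,-0.01,0.01,0],[-0.19,0.33,0.01,-0.23,0,0.01,0],[-0.2,0.34,0.01,-0.24,-0.01,0,0],[-0.19,0.33,0.02,-0.24,-0.01,0.01,0],[-0.2,0.33,0.03,-0.23,-0.01,0.01,0]]
[[-0.19,0.33,0.03,-0.24,0,0.01,0],[-0.19,0.33,0.04,-0.24,-0.01,0.01,0],[-0.2,0.33,0.05,-0.23,-0.01,0.01,0],[-0.19,0.33,0.06,-0.24,0,0,0],[-0.2,0.33,0.06,-0.24,-0.01,0.01,0]]
```

{"api": "drive_tool", "payload": {"moves": [[-0.2, 0.33, 0, -0.24, -0.01, 0.01, 0], [-0.19, 0.33, 0.01, -0.23, 0, 0.01, 0], [-0.2, 0.34, 0.01, -0.24, -0.01, 0, 0], [-0.19, 0.33, 0.02, -0.24, -0.01, 0.01, 0], [-0.2, 0.33, 0.03, -0.23, -0.01, 0.01, 0]]}}

```text
clock: 11.5
tool_pos: [0.5092, -0.3725, 0.2008]
orientation: [3.035, -0.005, 1.262]
force: [-0.6, 0.1, -2.9]
finger_gap: 0.014
```

{"api": "drive_tool", "payload": {"moves": [[-0.19, 0.33, 0.03, -0.24, 0, 0.01, 0], [-0.19, 0.33, 0.04, -0.24, -0.01, 0.01, 0], [-0.2, 0.33, 0.05, -0.23, -0.01, 0.01, 0], [-0.19, 0.25, 0.05, -0.24, 0, 0, 0], [-0.1, 0.1, 0.03, 0, 0, 0, 0]]}}

```text
clock: 12.0
tool_pos: [0.5655, -0.4335, 0.1976]
orientation: [2.952, -0.008, 1.263]
force: [0.6, -0.8, -4.2]
finger_gap: 0.0137
```

Run:
```python
from h import *
import cv2
state()
cv2.imwrite('pics/w10.png',get_image('wrist')[:,:,::-1])
p,R=tcp_for([.605,-.456,.120],-18,-28,.0785)
plan(p,R,10,0)
```

```text
t 12.0 tcp [ 0.5655 -0.4335  0.1976] rpy [169.12  -0.48  72.34] q [-0.74  0.23  1.15  0.09  1.59 -0.42] F [ 0.6 -0.8 -4.2] gap 0.0137
max [0.02 0.01 0.03 0.35 0.02 0.01]
[[-0.02,0.01,0.02,-0.34,-0.01,0,0],[-0.02,0.01,0.02,-0.35,-0.01,0.01,0],[-0.01,0.01,0.02,-0.34,-0.01,0,0],[-0.02,0.01,0.01,-0.34,-0.01,0,0],[-0.02,0.01,0.02,-0.35,-0.02,0,0]]
[[-0.02,0.01,0.02,-0.34,-0.01,0.01,0],[-0.01,0.01,0.02,-0.34,-0.01,0,0],[-0.02,0.01,0.02,-0.35,-0.01,0,0],[-0.02,0.01,0.02,-0.34,-0.01,0.01,0],[-0.01,0,0.03,-0.34,-0.01,0,0]]
```

View pics/w10.png

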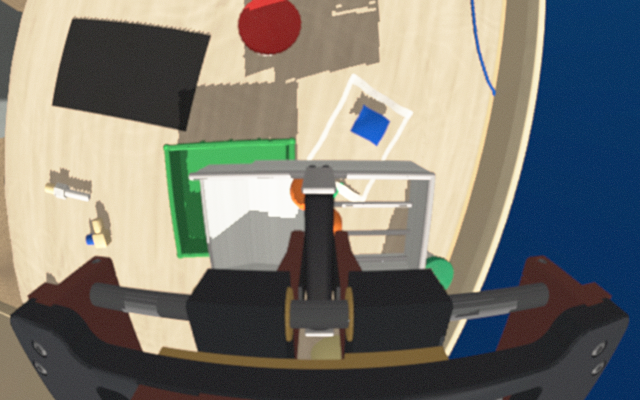

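Run:
```python
from h import *
a,b,c=wray(165,147,.046),wray(180,256,.046),wray(296,140,.046); print(a,b,c,(b+c)/2,wray(440,262,.07))
```

```text
[ 0.46198049 -0.34781292] [ 0.42778105 -0.45818763] [ 0.58506708 -0.38716912] [ 0.50642407 -0.42267837] [ 0.6977496 -0.5682797]
```

{"api": "drive_tool", "payload": {"moves": [[-0.02, 0.02, 0.02, -0.34, -0.01, 0, 0], [-0.02, 0.02, 0.03, -0.35, -0.01, 0.01, 0], [-0.01, 0.02, 0.03, -0.34, -0.01, 0, 0], [-0.02, 0.02, 0.02, -0.34, -0.01, 0, 0], [-0.02, 0.02, 0.03, -0.35, -0.02, 0, 0]]}}

```text
clock: 12.55
tool_pos: [0.5703, -0.4379, 0.1908]
orientation: [2.803, -0.006, 1.262]
force: [-0.0, 0.0, -2.9]
finger_gap: 0.0135
```

{"api": "drive_tool", "payload": {"moves": [[-0.02, 0.02, 0.03, -0.34, -0.01, 0, 0], [-0.02, 0.02, 0.03, -0.34, -0.01, 0, 0], [-0.02, 0.02, 0.03, -0.34, -0.01, 0, 0]]}}

```text
clock: 12.85
tool_pos: [0.5728, -0.4401, 0.1873]
orientation: [2.714, -0.005, 1.262]
force: [0.2, -0.6, -2.5]
finger_gap: 0.0139
```

Run:
```python
from h import *
import cv2
state()
cv2.imwrite('pics/w11.png',get_image('wrist')[:,:,::-1])
s=r.observe(); S=(tcpR(s['orientation'])*toolrot(0).inv()); 
print('sieve axes',S.as_matrix().round(3).tolist(),'origin',s['tool_pos']-S.apply([0,0,.0785]),'spout',s['tool_pos']+S.apply([-.08,0,.03-.0785]),'wallcorner',s['tool_pos']+S.apply([-.08,0,-.0785]))
p,R=tcp_for([.617,-.459,.118],-18,-42,.0785)
plan(p,R,10,0)
```

```text
t 12.85 tcp [ 0.5728 -0.4401  0.1873] rpy [155.53  -0.27  72.31] q [-0.79  0.07  1.39  0.21  1.3  -0.5 ] F [ 0.2 -0.6 -2.5] gap 0.0139
sieve axes [[0.866, 0.304, -0.396], [-0.279, 0.953, 0.122], [0.414, 0.005, 0.91]] origin [ 0.60355719 -0.44962767  0.11508715] spout [ 0.52236197 -0.42368478  0.10923042] wallcorner [ 0.53425026 -0.42733217  0.08192904]
max [0.01 0.02 0.02 0.35 0.01 0.01]
[[-0.01,-0.02,0.01,-0.35,-0.01,0,0],[-0.01,-0.01,0.02,-0.35,-0.01,0,0],[-0.01,-0.02,0.01,-0.35,0,0.01,0],[0,-0.02,0.02,-0.35,-0.01,0,0],[-0.01,-0.02,0.01,-0.35,-0.01,0,0]]
[[-0.01,-0.01,0.01,-0.35,-0.01,0,0],[-0.01,-0.02,0.01,-0.35,-0.01,0,0],[-0.01,-0.02,0.01,-0.35,-0.01,0,0],[-0.01,-0.02,0.02,-0.35,0,0.01,0],[0,-0.02,0,-0.35,-0.01,0,0]]
```

View pics/w11.png

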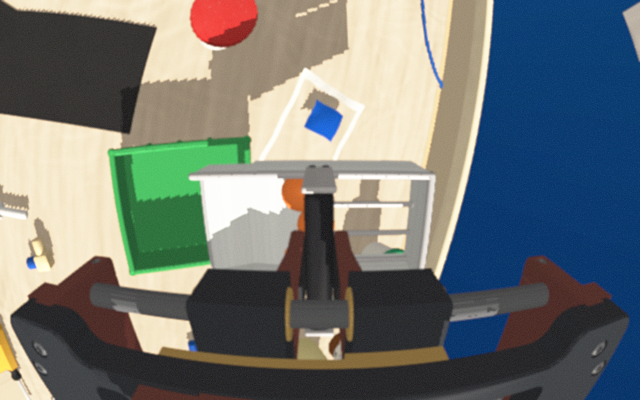

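{"api": "drive_tool", "payload": {"moves": [[-0.03, 0.12, 0.06, 0, -0.03, -0.02, 0], [-0.03, 0.14, 0.07, -0.1, -0.02, 0, 0], [-0.01, 0.1, 0.05, -0.2, -0.01, 0, 0]]}}

```text
clock: 13.2
tool_pos: [0.5913, -0.4492, 0.1865]
orientation: [2.689, 0.001, 1.262]
force: [0.3, 0.8, -2.9]
finger_gap: 0.0133
```

```bash
cat >> h.py <<'E'
def sieve():
    s=r.observe(); S=(tcpR(s['orientation'])*toolrot(0).inv()); X=S.as_matrix()
    print('tilt',np.degrees(np.arcsin(-X[2,0])).round(1),'yaw',np.degrees(np.arctan2(X[1,0],X[0,0])).round(1),'origin',(s['tool_pos']-S.apply([0,0,.0785])).round(4),'spout',(s['tool_pos']+S.apply([-.08,0,.03-.0785])).round(4),'wallcorner',(s['tool_pos']+S.apply([-.08,0,-.0785])).round(4))
E
python3 - <<'E'
from h import *
import cv2
cv2.imwrite('pics/w12.png',get_image('wrist')[:,:,::-1])
state();sieve()
p,R=tcp_for([.619,-.459,.115],-18,-42,.0785)
plan(p,R,10,0)
E
```

```text
t 13.25 tcp [ 0.5917 -0.4492  0.1861] rpy [1.5399e+02 2.0000e-02 7.2300e+01] q [-0.79  0.11  1.36  0.21  1.27 -0.5 ] F [ 0.1  0.6 -3.3] gap 0.0141
tilt -26.0 yaw -17.7 origin [ 0.6244 -0.4597  0.1155] spout [ 0.5434 -0.4339  0.1074] wallcorner [ 0.556  -0.4379  0.0805]
max [0.01 0.06 0.01 0.32 0.01 0.01]
[[0,-0.05,0,-0.32,0,0.01,0],[0,-0.06,0,-0.32,-0.01,0,0],[0,-0.05,0,-0.32,0,0.01,0],[-0.01,-0.05,0,-0.32,0,0,0],[0,-0.06,0,-0.32,0,0.01,0]]
[[0,-0.05,-0.01,-0.32,-0.01,0,0],[0,-0.05,-0.01,-0.32,0,0.01,0],[0,-0.06,0,-0.32,0,0,0],[0,-0.05,-0.01,-0.32,-0.01,0.01,0],[-0.01,-0.05,-0.01,-0.32,0,0,0]]
```

View pics/w12.png

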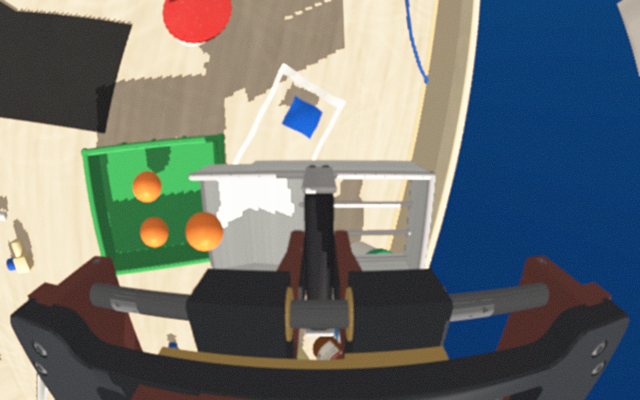

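The balls rolled out at about 26° of tilt. Two are in the green bin at (147,187) and (154,232), and the third is leaving at (204,231). I'll hold still and let it fall.

{"api": "drive_tool", "payload": {"moves": [[0, 0, 0, 0, 0, 0, 0], [0, 0, 0, -0.2, 0, 0, 0], [0, 0, 0, -0.3, 0, 0, 0]]}}

```text
clock: 13.55
tool_pos: [0.5928, -0.4493, 0.1861]
orientation: [2.642, 0.0, 1.263]
force: [0.2, -0.8, -2.9]
finger_gap: 0.0141
```

Run:
```python
from h import *
import cv2
cv2.imwrite('pics/w13.png',get_image('wrist')[:,:,::-1])
state();sieve()
p,R=tcp_for([.56,-.44,.14],-20,0,.0785)
plan(p,R,10,0)
```

```text
t 13.6 tcp [ 0.5924 -0.4492  0.1856] rpy [1.5135e+02 1.0000e-02 7.2350e+01] q [-0.8   0.08  1.41  0.24  1.22 -0.52] F [ 1.7 -1.1 -2.9] gap 0.0139
tilt -28.6 yaw -17.6 origin [ 0.6282 -0.4606  0.1167] spout [ 0.5476 -0.4349  0.1047] wallcorner [ 0.5613 -0.4393  0.0784]
max [0.01 0.06 0.09 0.58 0.02 0.05]
[[0,-0.03,-0.09,0.57,-0.01,0.05,0],[0,-0.03,-0.09,0.58,-0.01,0.04,0],[-0.01,-0.04,-0.09,0.57,-0.02,0.05,0],[0,-0.04,-0.08,0.57,-0.01,0.04,0],[0,-0.04,-0.08,0.57,-0.01,0.05,0]]
[[-0.01,-0.05,-0.08,0.58,-0.01,0.05,0],[0,-0.05,-0.08,0.57,-0.01,0.04,0],[0,-0.06,-0.08,0.57,-0.01,0.05,0],[-0.01,-0.06,-0.07,0.58,-0.01,0.04,0],[0,-0.06,-0.07,0.57,-0.02,0.05,0]]
```

View pics/w13.png

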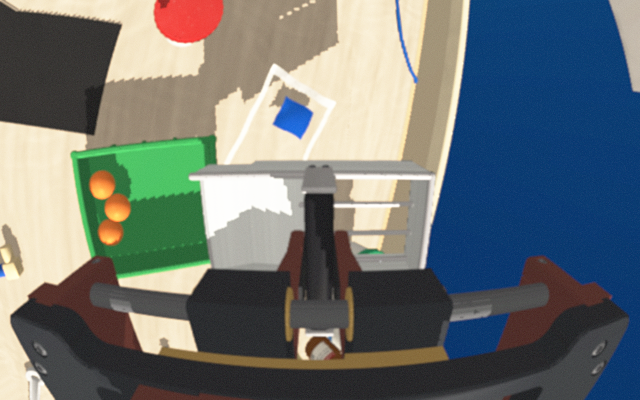

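All three orange balls lie in the green bin at (102,185), (118,208) and (110,233). Next I'll level the sieve and take it back to the mat.

{"api": "drive_tool", "payload": {"moves": [[0, -0.03, -0.09, 0.57, -0.01, 0.05, 0], [0, -0.03, -0.09, 0.58, -0.01, 0.04, 0], [-0.01, -0.04, -0.09, 0.57, -0.02, 0.05, 0], [0, -0.04, -0.08, 0.57, -0.01, 0.04, 0], [0, -0.04, -0.08, 0.57, -0.01, 0.05, 0]]}}

```text
clock: 14.1
tool_pos: [0.5732, -0.4439, 0.2016]
orientation: [2.901, -0.003, 1.239]
force: [0.5, -0.7, -2.8]
finger_gap: 0.0136
```

{"api": "drive_tool", "payload": {"moves": [[-0.01, -0.05, -0.08, 0.58, -0.01, 0.05, 0], [0, -0.05, -0.08, 0.57, -0.01, 0.04, 0], [0, -0.06, -0.08, 0.57, -0.01, 0.05, 0], [-0.01, -0.06, -0.07, 0.58, -0.01, 0.04, 0], [0, -0.06, -0.07, 0.57, -0.02, 0.05, 0]]}}

```text
clock: 14.6
tool_pos: [0.5572, -0.4396, 0.2216]
orientation: [-3.127, 0.001, 1.217]
force: [0.1, -0.1, -4.0]
finger_gap: 0.0136
```

Run:
```python
from h import *
state();sieve()
p,R=tcp_for([.4305,-.244,.11],-32,0,.0785)
plan(p,R,10,0)
```

```text
t 14.6 tcp [ 0.5572 -0.4396  0.2216] rpy [-1.7919e+02  3.0000e-02  6.9700e+01] q [-0.71  0.41  0.88 -0.01  1.86 -0.36] F [ 0.1 -0.1 -4. ] gap 0.0136
tilt 0.8 yaw -20.3 origin [ 0.5561 -0.4393  0.1431] spout [ 0.4815 -0.4117  0.1742] wallcorner [ 0.4811 -0.4115  0.1442]
max [0.28 0.42 0.07 0.02 0.01 0.24]
[[0.28,-0.37,0.07,-0.02,0,0.23,0],[0.27,-0.38,0.07,-0.01,0,0.24,0],[0.26,-0.38,0.07,-0.02,0.01,0.23,0],[0.26,-0.39,0.07,-0.01,0,0.24,0],[0.25,-0.4,0.07,-0.02,0,0.23,0]]
[[0.24,-0.4,0.07,-0.02,0,0.23,0],[0.23,-0.4,0.07,-0.01,0.01,0.24,0],[0.22,-0.41,0.07,-0.02,0,0.23,0],[0.22,-0.41,0.06,-0.01,0,0.24,0],[0.2,-0.42,0.07,-0.02,0,0.23,0]]
```

{"api": "drive_tool", "payload": {"moves": [[0.28, -0.37, 0.05, -0.02, 0, 0.23, 0], [0.27, -0.38, 0.05, -0.01, 0, 0.24, 0], [0.26, -0.38, 0.05, -0.02, 0.01, 0.23, 0], [0.26, -0.39, 0.05, -0.01, 0, 0.24, 0], [0.25, -0.4, 0.05, -0.02, 0, 0.23, 0]]}}

```text
clock: 15.1
tool_pos: [0.4953, -0.3419, 0.2048]
orientation: [-3.133, -0.001, 1.109]
force: [0.6, -0.5, -3.0]
finger_gap: 0.0141
```

{"api": "drive_tool", "payload": {"moves": [[0.24, -0.4, 0.07, -0.02, 0, 0.23, 0], [0.23, -0.4, 0.07, -0.01, 0.01, 0.24, 0], [0.22, -0.41, 0.07, -0.02, 0, 0.23, 0], [0.15, -0.3, 0.06, -0.01, 0, 0.24, 0], [0.05, -0.1, 0.07, 0, 0, 0.1, 0]]}}

```text
clock: 15.6
tool_pos: [0.4439, -0.2604, 0.1901]
orientation: [3.136, -0.004, 1.015]
force: [1.3, -0.7, -2.4]
finger_gap: 0.0138
```

Run:
```python
from h import *
import cv2
cv2.imwrite('pics/w14.png',get_image('wrist')[:,:,::-1])
state();sieve()
p,R=tcp_for([.4305,-.244,.05],-32,0,.0785)
plan(p,R,5,0)
```

```text
t 15.65 tcp [ 0.4437 -0.2602  0.1895] rpy [179.72  -0.21  58.15] q [-0.6  -0.15  1.55  0.    1.74 -0.04] F [ 0.4  0.6 -3.7] gap 0.0139
tilt -0.3 yaw -31.9 origin [ 0.4442 -0.2601  0.111 ] spout [ 0.3761 -0.2179  0.1406] wallcorner [ 0.3763 -0.2179  0.1106]
max [0.03 0.08 0.25 0.02 0.01 0.01]
[[0.03,-0.08,0.24,0.01,-0.01,0.01,0],[0.02,-0.08,0.25,0.01,-0.01,0,0],[0.03,-0.08,0.24,0.01,-0.01,0.01,0],[0.03,-0.08,0.25,0.01,0,0,0],[0.02,-0.08,0.24,0.02,-0.01,0.01,0]]
```

View pics/w14.png

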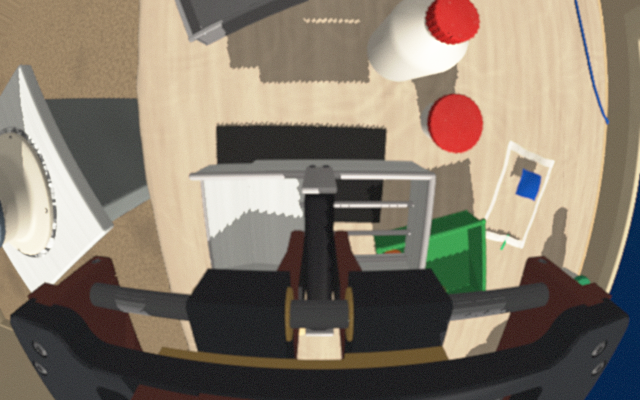

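The sieve is empty and the mat sits just beneath it. I'll lower it.

{"api": "drive_tool", "payload": {"moves": [[0.04, -0.1, 0.24, 0.02, -0.01, 0.01, 0], [0.03, -0.09, 0.25, 0.01, -0.01, 0, 0], [0.03, -0.08, 0.24, 0.01, -0.01, 0.01, 0], [0.03, -0.08, 0.25, 0.01, 0, 0, 0], [0.02, -0.06, 0.24, 0.02, -0.01, 0.01, 0]]}}

```text
clock: 16.15
tool_pos: [0.432, -0.2447, 0.127]
orientation: [3.136, 0.0, 1.012]
force: [-0.7, 0.5, -3.2]
finger_gap: 0.0137
```

Run:
```python
from h import *
state();sieve()
p,R=tcp_for([.4305,-.244,.010],-32,0,.0785)
plan(p,R,5,0)
```

```text
t 16.15 tcp [ 0.432  -0.2447  0.127 ] rpy [1.797e+02 2.000e-02 5.799e+01] q [-0.58 -0.19  1.7  -0.    1.63 -0.03] F [-0.7  0.5 -3.2] gap 0.0137
tilt -0.3 yaw -32.0 origin [ 0.4324 -0.245   0.0485] spout [ 0.3644 -0.2025  0.0781] wallcorner [ 0.3645 -0.2026  0.0481]
max [0.   0.01 0.16 0.02 0.   0.  ]
[[0,-0.01,0.15,0.01,0,0,0],[0,0,0.16,0.01,0,0,0],[0,-0.01,0.15,0.02,0,0,0],[0,-0.01,0.16,0.01,0,0,0],[0,-0.01,0.15,0.01,0,0,0]]
```

{"api": "drive_tool", "payload": {"moves": [[0, -0.01, 0.17, 0.01, 0, 0, 0], [0, 0, 0.17, 0.01, 0, 0, 0], [0, -0.01, 0.17, 0.02, 0, 0, 0], [0, -0.01, 0.15, 0.01, 0, 0, 0], [0, -0.01, 0.1, 0.01, 0, 0, 0]]}}

```text
clock: 16.65
tool_pos: [0.4296, -0.2434, 0.0837]
orientation: [-3.138, 0.0, 1.012]
force: [-0.1, -0.5, -3.2]
finger_gap: 0.0138
```

{"api": "drive_tool", "payload": {"moves": [[0, 0, 0.06, 0, 0, 0, 0], [0, 0, 0.05, 0, 0, 0, 0], [0, 0, 0.05, 0, 0, 0, 0]]}}

```text
clock: 16.95
tool_pos: [0.4296, -0.2433, 0.0814]
orientation: [-3.14, 0.0, 1.012]
force: [-5.7, 3.7, 8.2]
finger_gap: 0.0141
```

Run:
```python
from h import *
state();sieve()
```

```text
t 16.95 tcp [ 0.4296 -0.2433  0.0814] rpy [-1.799e+02  2.000e-02  5.800e+01] q [-0.58 -0.17  1.76 -0.    1.55 -0.03] F [-5.7  3.7  8.2] gap 0.0141
tilt 0.1 yaw -32.0 origin [ 0.4294 -0.2433  0.0029] spout [ 0.3616 -0.2009  0.0331] wallcorner [ 0.3616 -0.2009  0.0031]
```

Contact shows as 8 N upward, with the sieve at mat height. I'll open the fingers.

{"api": "drive_tool", "payload": {"moves": [[0, 0, 0, 0, 0, 0, 18], [0, 0, 0, 0, 0, 0, 24], [0, 0, 0, 0, 0, 0, 35], [0, 0, 0, 0, 0, 0, 50], [0, 0, 0, 0, 0, 0, 60]]}}

```text
clock: 17.45
tool_pos: [0.4314, -0.2445, 0.0845]
orientation: [3.137, 0.001, 1.012]
force: [-0.0, -0.3, -0.1]
finger_gap: 0.0445
```

{"api": "drive_tool", "payload": {"moves": [[0, 0, 0, 0, 0, 0, 70], [0, 0, 0, 0, 0, 0, 70], [0, 0, -0.2, 0, 0, 0, 70], [0, 0, -0.4, 0, 0, 0, 70], [0, 0, -0.6, 0, 0, 0, 70]]}}

```text
clock: 17.95
tool_pos: [0.4289, -0.243, 0.1416]
orientation: [-3.137, 0.0, 1.012]
force: [-0.0, -0.8, -0.2]
finger_gap: 0.0699
```

{"api": "drive_tool", "payload": {"moves": [[0, 0, -0.8, 0, 0, 0, 70], [0, 0, -0.8, 0, 0, 0, 70], [-0.5, -0.3, -0.5, 0, 0, 0, 70], [-0.5, -0.6, -0.3, 0, 0, 0, 70], [-0.5, -0.6, 0, 0, 0, 0, 70]]}}

```text
clock: 18.45
tool_pos: [0.3262, -0.2669, 0.2738]
orientation: [3.139, 0.001, 1.018]
force: [0.3, -0.3, -0.7]
finger_gap: 0.07
```

{"api": "drive_tool", "payload": {"moves": [[-0.5, -0.5, 0, 0, 0, 0, 70], [-0.7, -0.4, 0, 0, 0, 0, 70], [-0.7, 0, 0, 0, 0, 0, 70], [-0.4, 0, 0, 0, 0, 0, 70], [0, 0, 0, 0, 0, 0, 70]]}}

```text
clock: 18.95
tool_pos: [0.2202, -0.343, 0.2816]
orientation: [3.129, 0.007, 1.016]
force: [-0.3, -0.1, -0.5]
finger_gap: 0.07
```

Run:
```python
from h import *
import cv2
state()
cv2.imwrite('pics/w15.png',get_image('wrist')[:,:,::-1])
im=get_image('top')[:,:,::-1]; cv2.imwrite('pics/t15.png',cv2.resize(im[130:290,200:440],(768,512),interpolation=cv2.INTER_CUBIC))
```

```text
t 18.95 tcp [ 0.2202 -0.343   0.2816] rpy [179.27   0.41  58.19] q [-1.08 -0.42  1.61  0.    1.94 -0.53] F [-0.3 -0.1 -0.5] gap 0.07
```

View pics/t15.png

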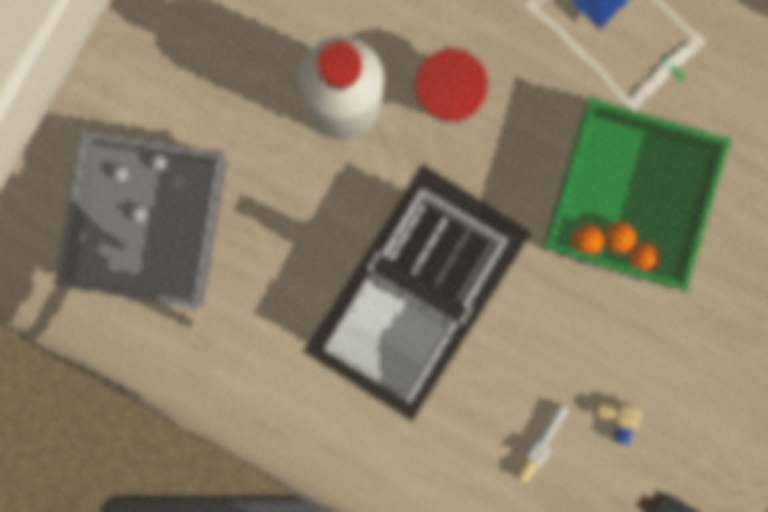

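View pics/w15.png

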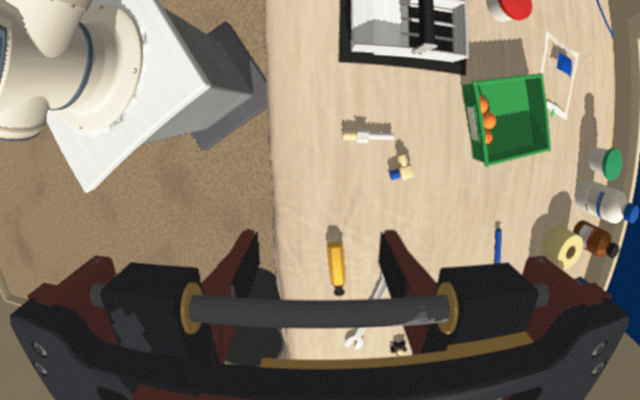

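The top view shows four steel balls in the grey bin: three bright at (122,174), (160,162) and (141,214), and one in shadow at (180,182). The three orange balls are in the green bin, the empty sieve is straight on its mat, and the bystanders are unmoved.

Run:
```python
from h import *
job.sign_off(); state()
```

```text
the job is handed in; nothing more can be done
the job is handed in; nothing more can be done
```

The job is done and handed in after about 19 s of the 72 s allowed. I lifted the sieve by its handle and tilted its closed end down about 24° over the grey bin. I then tipped the big balls into the green bin and set the empty sieve back on its mat.

- **Balls:** the last top and wrist pictures show four small balls in the grey bin and three big ones in the green bin. One small ball lay in shadow in the last top picture, but the wrist picture after the grey pour had clearly shown all four.
- **Sieve:** it stands upright and lengthwise, about 2 mm and 1° off the mat's measured centre and direction. That comes from the tool's position at release; I did not measure it again, but the picture agrees.
- **Bystanders and arm:** nothing had visibly moved. The arm is clear, and the tool force was near zero.
- **Differs from the description:** the big balls left the spout at about 25° of tilt rather than the stated 32° or so. I was still moving the spout to its planned spot, but all three landed inside the green bin.

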